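# Make room in the glue caddy and sort two bottles by cap colour

## Task

Two more glue bottles have to go into the wooden caddy, each upright beside the bottle with the same cap colour, but the sliding divider has been left so close to one end that the bay there holds only one bottle. Loosen the black T-knob on the divider (anticlockwise), slide the divider along until there is room for two bottles on each side of it, and tighten the knob again. Stand the red-capped bottle and the blue-capped bottle from the bench in the bays with their own kind, and leave the other things on the bench alone.

Things in the scene. Friction and masses are not known exactly. Their poses are not given: they have to be found in the camera images.
- caddy: plywood glue caddy, fixed to the bench, 130 x 216 mm; a bottle lane along its front, an aluminium T-track behind. Origin: under the base board, below the lane's middle; x to the back, y along the lane to the left. Lane inside x -25 to 25, y -100 to 100 mm, floor at z 8, walls 6 thick, tops at z 32. Track x 50 to 80, top z 40. A bottle stands at each end of the lane at the start
- divider (a joint): position of the divider along the lane, m, 0 to 0.09: its plate stands at caddy y = 0.045 - value, so it moves to the right as the value grows. It starts at 0 to 0.012 (left bay cramped). Held fast by the tight knob; about 2 N to move it when loose
- divider_plate (a point): middle of the top edge of the divider's plate (aluminium, 5 mm thick along y, right across the lane, top 58 mm above the caddy's underside); axes as the caddy's, y along the lane to the left
- knob (a joint): angle of the T-knob, rad, 0 to 1.45: 0 tight (its bar lies across the track, along the caddy's x), growing as it is turned anticlockwise, seen from above, to loosen. The divider is free from about 0.7 on and tight again below 0.25. It stays where it is left
- knob_grip (a point): grip point in the middle of the T-knob's bar, 72 mm above the caddy's underside, 65 mm behind the lane's middle, on the divider's carriage (top at 48 mm), so that the divider can be slid by the knob. Black bar 46 mm long, 12 thick, 22 high (10 above and 12 below this point). The point turns with the knob; its x axis lies along the bar
- red_in: instant-glue bottle, white, round, 34 mm diameter and 95 mm tall (straight sides to about 60 mm, then a shoulder and a narrow cap, 16 mm wide; red print on the label of every bottle), red cap, 60 g, upright; origin at the middle of its underside, z up. Stands in one end of the lane from the start (left or right).
- blue_in: instant-glue bottle, white, round, 34 mm diameter and 95 mm tall (straight sides to about 60 mm, then a shoulder and a narrow cap, 16 mm wide; red print on the label of every bottle), blue cap, 60 g, upright; origin at the middle of its underside, z up. Stands in the other end of the lane from the start.
- red_new: instant-glue bottle, white, round, 34 mm diameter and 95 mm tall (straight sides to about 60 mm, then a shoulder and a narrow cap, 16 mm wide; red print on the label of every bottle), red cap, 60 g, upright; origin at the middle of its underside, z up. Stands on the bench to the right of the caddy: to be sorted.
- blue_new: instant-glue bottle, white, round, 34 mm diameter and 95 mm tall (straight sides to about 60 mm, then a shoulder and a narrow cap, 16 mm wide; red print on the label of every bottle), blue cap, 60 g, upright; origin at the middle of its underside, z up. Stands on the bench to the right of the caddy: to be sorted.
- abrasive_pad: red soft sanding pad, 50 x 75 x 18 mm, lying on the bench, bystander; origin under its middle
- caliper: digital caliper, 73 x 248 x 12 mm, lying near the front edge of the bench, bystander; origin under its middle, y along its beam
- offcut_c: brown wood offcut, 32 x 100 x 32 mm, bystander; origin under its middle

How it is judged:
By the outcome, as a careful person would: the job done as asked, in the order asked, and still so for the second after the job is handed in, with the robot touching nothing.
It also fails if it takes over 69 s, if anything falls off the work surface, if the arm or the gripper's body presses on something with over 40 N, if the wrist force passes 120 N, or if a joint passes its speed limit or range.

## Robot

A 6-joint arm with a two-finger parallel gripper is mounted at the origin on a cart in front of the work surface, level with it; the furniture and walls round the work are solid. World frame = base frame: x ahead of the robot, y to its left, z up, the work surface at z = 0. Lengths are in m, angles in degrees, forces in N, time in s.
With the tool pointing down it reaches from about 0.4 to 0.825 m from the base axis. Payload 7 kg.
Tool frame: the origin (TCP) lies at the very end of the fingers, on their centre line; the grasp point (between the pads) lies 19 mm behind it (r.hold_point_z is the distance from the TCP to the grasp point, in m); z points along the fingers, y is the direction in which the jaws open and shut (so a half turn about z gives the same grasp; the last joint's range is limited). The gripper opens to 88 mm and grips with 3 to 60 N. Pads are 19 mm wide; open, the fingers measure 130 mm over their backs; the gripper's body (78 mm by 193 mm) begins 47 mm behind the grasp point.
Start: joints at [-48.753, 20.546, 0.682, 0, -70.136, -16.507], TCP at [0.282, -0.613, 0.227] pointing down, gripper open.
Joint ranges: [-176.03, 176.03], [-82.01, 121.73], [-58.28, 71.71], [-173.87, 95.51], [-174.79, -0.11], [-173.66, 173.66]. Speed limits (degrees/s): [136.94, 136.94, 172.46, 180, 180, 180].

## Interface

Orientations are given as [roll, pitch, yaw] about the fixed x, y, z axes, in that order (R = Rz(yaw) Ry(pitch) Rx(roll)).
In Python, from plant import r gives the robot as it stands. The module is installed in compiled form; this text tells all that it offers.
- The arm moves only by the shell command python3 -m inch 'ROWS' [FORCE]. ROWS is text: rows parted by semicolons, each of 7 numbers parted by spaces: the shift along the tool's x, y, z in m, then the turn, a rotation vector about the tool's x, y, z in rad, then the opening, from 0 (shut) to 1 (fully open). In form: tx ty tz ax ay az jaw; .... A call has 1 to 20 rows; each row shifts and turns the commanded pose from where the row before left it, along the tool's axes as they then stand; what a row does not reach is not made up. A row lasts 1/12 s, in which the tool goes at most 41.7 mm and 7.16 degrees, less where a joint would pass 70% of its speed; a pose out of reach is approached as far as the arm can. A call with a gripper value outside its range is refused whole. The fingers move at their own pace and stop on an object; FORCE is the grip in N (left out, the last holds). Time passes only in rows, so rows that do not move let the fingers close. It gives the time, the measured TCP pose, the force and the opening at its end, in the units of the state.
- r.get_state(): the state, without advancing time (a new reading comes with each control period).
- r.capture(name): name is "scene" or "top"; returns the picture (384x512x3 uint8, red, green, blue); there is no depth.
- r.camera_params(name): a dict with "vfov" (degrees; the focal length in pixels is half the picture's height over the tangent of half this angle, whatever the lens; pixels are square), "cx", "cy" (the principal point, pixels), "distortion" ([k1, k2, p1, p2, k3] as OpenCV has them; the pictures are not rectified), "R" (3x3) and "t" (3): a world point X has camera coordinates R X + t. Camera axes: x right, y down, z forward; pixel columns grow to the right and rows downward; lengths in m; the calibration is good to about 2 mm. A picture is of the moment at which its call begins. camera_params takes no time and is no camera call.
- r.close_job(): hands the job in, once; it reports no verdict.
Trained networks look in the newest picture that a camera, given by its name, has taken for a name from the list of things; names that differ only in an ending like _2 or _b are one class to them, and where a whole thing is asked for, a point or a joint stands for the part that bears it (a point fixed in the world has none). Each returns a list of dicts, best first, with "p" (0 to 1); they miss things now and then, are a little off and sometimes report something else, mostly with a low value. They report only what shows in the picture. A call takes as long as a camera call.
- r.recognise(target, camera): "xy" ([column, row] in pixels, amid what is visible of it).
The state is a dict: "time_s": time; "joints": joint angles; "qd": joint speeds; "joint_torque": joint torques, N m; "tcp_pos": TCP position; "eef_rot": TCP orientation; "contact_force": force on the tool from outside, world axes, zero at the start; "moment": the same for the moment, N m; "gripper_width": finger opening in m.
Only numpy, scipy, OpenCV 4.12 (cv2) and the standard library are available. Lean on these libraries where they do the work, as an engineer would, in place of code of your own. Each camera call takes 0.05 s, during which the arm holds its last target.

## Working session

There is one attempt and no reset: what is moved stays moved. The work goes in short steps, Python scripts to look and compute and a shell command to move; the robot and the scene stay as the last step left them, time stands still between calls to the robot, and variables do not carry over. Pictures are saved under pics/ and viewed, and the job is handed in when it is done.

```bash
mkdir -p pics; python3 - <<'E'
from plant import r
import cv2,json
for n in ["scene","top"]:
    im=r.capture(n); cv2.imwrite(f"pics/{n}0.png",im[:,:,::-1])
    p=r.camera_params(n); print(n,p)
    for t in ["caddy","divider_plate","knob_grip","red_in","blue_in","red_new","blue_new","abrasive_pad","caliper","offcut_c"]:
        print(t,[(([round(float(v)) for v in d["xy"]]),round(d["p"],2)) for d in r.recognise(t,n)][:4])
print(r.get_state())
E
```

```text
scene {'vfov': 55.23812139859229, 'cx': 250.66070604431184, 'cy': 190.0443688043007, 'distortion': array([-0.07461582,  0.        ,  0.        ,  0.        ,  0.        ]), 'R': array([[-0.9078831 , -0.41914159, -0.00828235],
       [-0.2808688 ,  0.62280625, -0.73022263],
       [ 0.31122497, -0.66063054, -0.68315907]]), 't': array([0.45513771, 0.17545921, 0.90153147])}
caddy [([211, 221], 0.92), ([313, 167], 0.57), ([198, 221], 0.25)]
divider_plate []
knob_grip [([276, 138], 0.64), ([193, 211], 0.61)]
red_in [([201, 236], 0.57), ([198, 222], 0.29)]
blue_in [([243, 205], 0.52)]
red_new [([254, 166], 0.76)]
blue_new [([275, 138], 0.72)]
abrasive_pad [([164, 310], 0.83)]
caliper [([313, 165], 0.61), ([213, 223], 0.32)]
offcut_c [([262, 127], 0.87)]
top {'vfov': 56.627363949943785, 'cx': 252.13580920248904, 'cy': 188.4380963899, 'distortion': array([-0.08535253,  0.        ,  0.        ,  0.        ,  0.        ]), 'R': array([[-0.00707763, -0.99988443,  0.01345515],
       [-0.99607008,  0.0058614 , -0.08837446],
       [ 0.08828538, -0.01402775, -0.99599644]]), 't': array([0.01122387
[... 434 characters left out ...]
156], 0.66), ([325, 232], 0.4)]
{'time_s': 1.1, 'joints': array([-4.87516970e+01,  2.05468702e+01,  6.81723482e-01, -2.65870541e-04,
       -7.01354018e+01, -1.65082287e+01]), 'qd': array([-0.02706153,  0.04052093, -0.08794137,  0.00099415,  0.02035498,
       -0.04504274]), 'joint_torque': array([-2.91124261e-04, -5.82399201e+01,  2.93301684e+01,  7.00213149e+00,
        1.25524894e-02, -2.25259998e-05]), 'tcp_pos': array([ 0.2824793 , -0.61302686,  0.22655286]), 'eef_rot': array([ 1.79999403e+02,  8.38881506e-05, -1.55260016e+02]), 'contact_force': array([-0.19523894, -0.70429183,  0.32186793]), 'moment': array([-0.0137509 , -0.03079165, -0.04422026]), 'gripper_width': 0.08748745965902731}
```

```bash
python3 - <<'E'
import cv2
a=cv2.imread("pics/scene0.png"); b=cv2.imread("pics/top0.png")
cv2.imwrite("pics/s0c.png",cv2.resize(a[90:340,120:380],None,fx=3,fy=2.4 if 0 else 3,interpolation=cv2.INTER_CUBIC)[:600*2][:,:])
x=cv2.resize(a[90:290,140:400],None,fx=3,fy=3,interpolation=cv2.INTER_CUBIC);cv2.imwrite("pics/s0c.png",x)
x=cv2.resize(b[110:270,150:400],None,fx=3.2,fy=3.2,interpolation=cv2.INTER_CUBIC);cv2.imwrite("pics/t0c.png",x)
E
```

```text
(no output)
```

View pics/s0c.png

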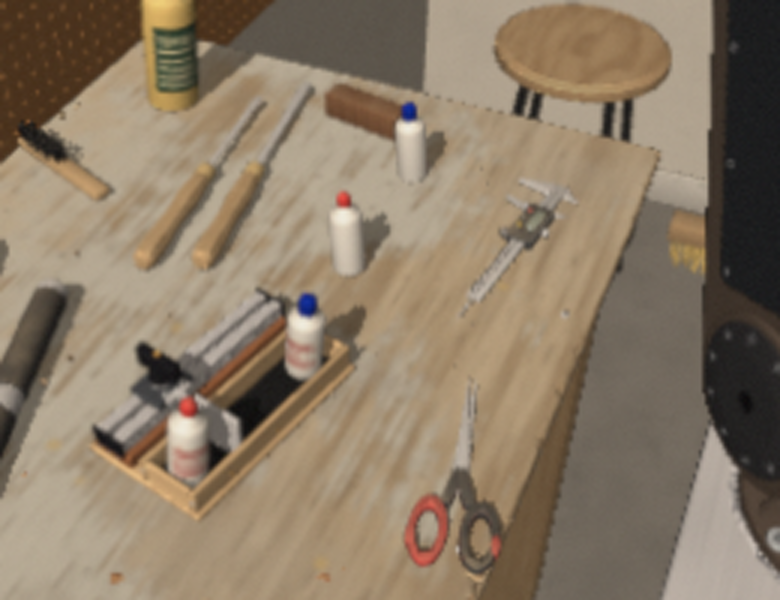

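View pics/t0c.png

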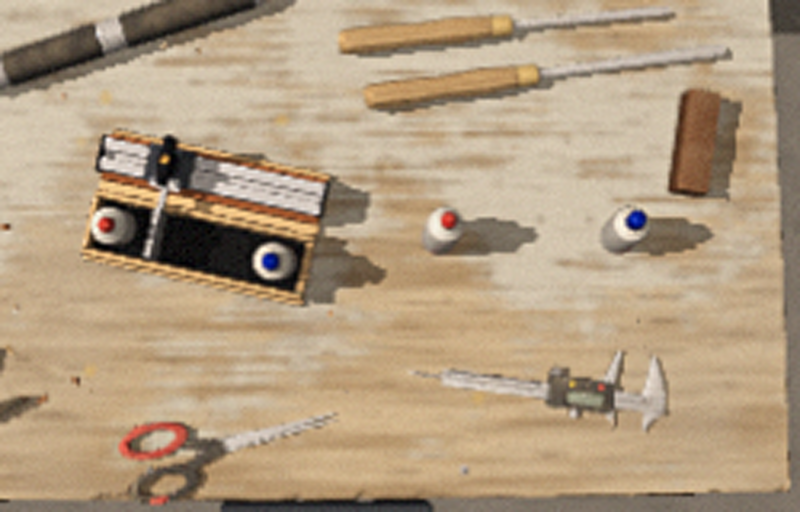

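View pics/top0.png

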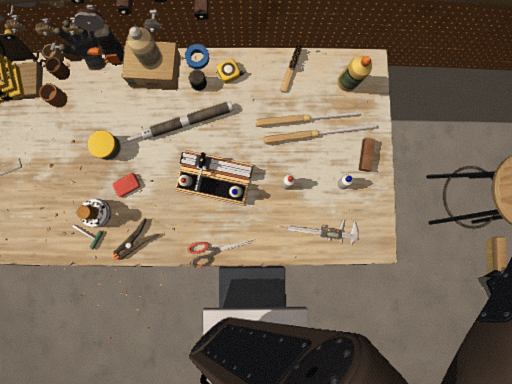

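View pics/scene0.png

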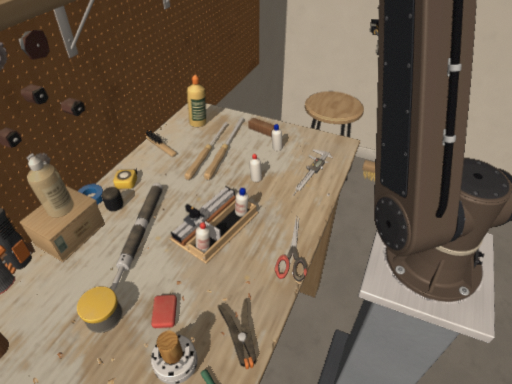

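```bash
python3 - <<'E'
import cv2
a=cv2.imread("pics/scene0.png"); b=cv2.imread("pics/top0.png")
x=cv2.resize(a[184:268,164:264],None,fx=7,fy=7,interpolation=cv2.INTER_CUBIC);cv2.imwrite("pics/s0d.png",x)
x=cv2.resize(b[144:210,170:262],None,fx=8.5,fy=8.5,interpolation=cv2.INTER_CUBIC);cv2.imwrite("pics/t0d.png",x)
E
```

```text
(no output)
```

View pics/s0d.png

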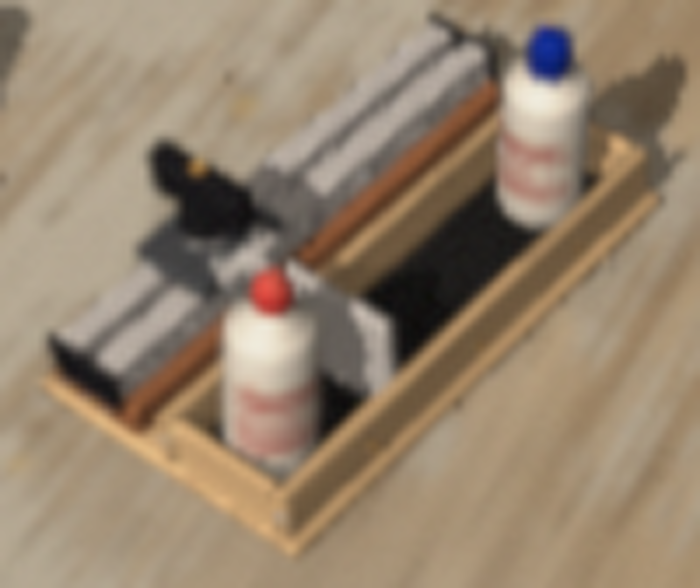

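View pics/t0d.png

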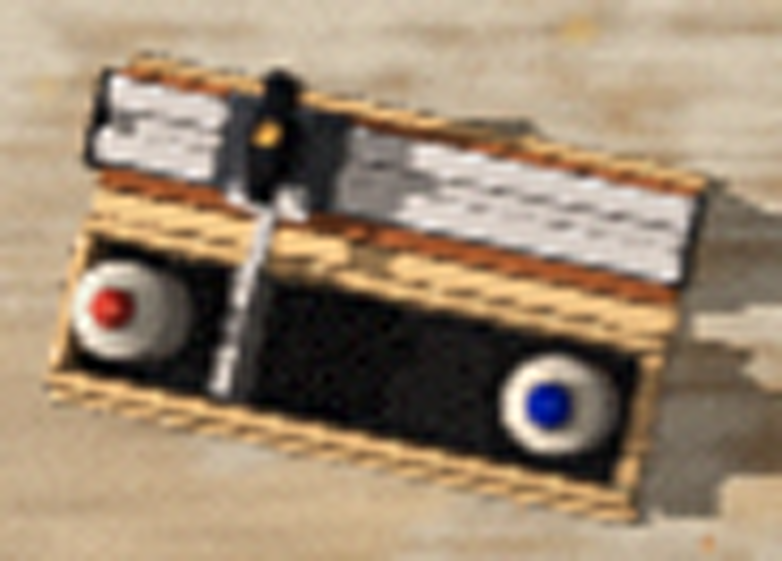

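```bash
cat > h.py <<'E'
import numpy as np, cv2
from plant import r
def cam(n):
    p=r.camera_params(n); f=192/np.tan(np.radians(p["vfov"]/2))
    K=np.array([[f,0,p["cx"]],[0,f,p["cy"]],[0,0,1.]])
    return K,np.array(p["distortion"],float),np.array(p["R"]),np.array(p["t"])
C={n:cam(n) for n in("scene","top")}
def proj(n,X):
    K,d,R,t=C[n]; X=np.atleast_2d(np.asarray(X,float))
    return cv2.projectPoints(X,cv2.Rodrigues(R)[0],t,K,d)[0][:,0]
def tri(a,b):
    M=[];
    from scipy.optimize import least_squares
    f=lambda X:np.r_[proj("scene",X)[0]-a,proj("top",X)[0]-b]
    s=least_squares(f,[.6,0,.05]); return s.x,np.abs(s.fun).max()
def ray(n,uv,z):
    K,d,R,t=C[n]; u=cv2.undistortPoints(np.array([[uv]],float),K,d)[0,0]
    c=-R.T@t; v=R.T@np.r_[u,1]; return c+v*(z-c[2])/v[2]
def blobs(im,col):
    h=cv2.cvtColor(im,cv2.COLOR_RGB2HSV)
    if col=="blue": m=(h[...,0]>112)&(h[...,0]<128)&(h[...,1]>180)
    else: m=((h[...,0]<6)|(h[...,0]>174))&(h[...,1]>165)
    n,l,s,c=cv2.connectedComponentsWithStats(m.astype(np.uint8))
    return [(c[i].round(1).tolist(),int(s[i,4])) for i in range(1,n) if s[i,4]>=6]
E
cat > fit.py <<'E'
from h import *
from scipy.optimize import least_squares
a=cv2.imread("pics/scene0.png")[:,:,::-1].copy(); b=cv2.imread("pics/top0.png")[:,:,::-1].copy()
for c in("red","blue"): print(c,"scene",blobs(a,c),"top",blobs(b,c))
S=lambda x,y:("scene",164+(x+.5)/7-.5,184+(y+.5)/7-.5)
T=lambda x,y:("top",170+(x+.5)/8.5-.5,144+(y+.5)/8.5-.5)
obs=[(S(281,496),(-31,106,32)),(S(645,152),(-31,-106,32)),(S(170,415),(31,106,32)),
(S(295,553),(-33,108,0)),(S(657,199),(-33,-108,0)),
(T(52,378),(-31,106,32)),(T(636,510),(-31,-106,32)),(T(107,165),(50,100,40)) ,(T(118,75),(80,100,40)),(T(697,190),(80,-100,40)),(T(676,285),(50,-100,40))]
def W(p,X): 
    c,s=np.cos(p[2]),np.sin(p[2]); X=np.asarray(X,float)/1000
    return [p[0]+c*X[0]-s*X[1],p[1]+s*X[0]+c*X[1],X[2]]
f=lambda p:np.concatenate([proj(o[0],W(p,X))[0]-o[1:] for o,X in obs])
s=least_squares(f,[.55,.1,-.2],loss="soft_l1"); p=s.x
print("caddy",p,np.degrees(p[2])); print(f(p).reshape(-1,2).round(1))
# knob + divider
def iw(P): 
    c,s_=np.cos(p[2]),np.sin(p[2]); d=np.array(P)-[p[0],p[1],0]
    return np.array([c*d[0]+s_*d[1],-s_*d[0]+c*d[1],d[2]])*1000
print("knob top yellow",iw(ray("top",T(269,132)[1:],.082)), "scene",iw(ray("scene",S(200,168)[1:],.082)))
print("knob tri",tri(S(200,168)[1:],T(269,132)[1:]))
for q in[(222,390),(268,212)]: print("plate top",iw(ray("top",T(*q)[1:],.058)))
print("plate scene",iw(ray("scene",S(380,314)[1:],.058)))
for e in [(280,72),(265,198)]: print("bar end",iw(ray("top",T(*e)[1:],.082)))
np.save("caddy.npy",p)
E
python3 fit.py
```

```text
red scene [([254.1, 156.1], 8), ([202.4, 225.6], 15)] top [([125.2, 184.8], 253), ([289.7, 178.5], 14), ([182.6, 179.6], 13), ([204.4, 245.5], 17), ([189.5, 249.5], 11), ([198.2, 251.7], 6)]
blue scene [([276.0, 126.5], 12), ([242.1, 191.1], 22)] top [([348.4, 178.2], 21), ([234.2, 191.4], 16)]
caddy [ 0.52224088  0.1277379  -0.2144951 ] -12.289664017991912
[[ 0.6  0.1]
 [ 0.7 -0.9]
 [-2.  -0.4]
 [-0.1  0.8]
 [-0.   0.4]
 [-0.1  0.6]
 [ 0.2 -0.3]
 [ 0.9 -0.5]
 [ 1.8  0.4]
 [-1.2  0.5]
 [-0.8 -0.9]]
knob top yellow [65.28622075 41.91797895 82.        ] scene [63.94242073 40.13643049 82.        ]
knob tri (array([0.59373082, 0.1541675 , 0.08274538]), np.float64(0.3741182038634747))
plate top [-22.2991437   42.00991743  58.        ]
plate top [41.28332744 40.02759026 58.        ]
plate scene [-19.08152137  39.10631982  58.        ]
bar end [86.17878331 42.80593391 82.        ]
bar end [42.97169746 38.27440103 82.        ]
```

```bash
cat >> h.py <<'E'
P=None
def cad(x,y,z):
    p=np.load("caddy.npy"); c,s=np.cos(p[2]),np.sin(p[2])
    return np.array([p[0]+(c*x-s*y)/1000,p[1]+(s*x+c*y)/1000,z/1000])
def incad(X):
    p=np.load("caddy.npy"); c,s=np.cos(p[2]),np.sin(p[2]); d=np.asarray(X)[:2]-p[:2]
    return np.array([c*d[0]+s*d[1],-s*d[0]+c*d[1],X[2]])*1000
def delta(tgt,yaw,frm=None):
    """shift in tool axes (tool down at yaw) from current TCP to tgt"""
    s=r.get_state(); d=np.asarray(tgt)-(s["tcp_pos"] if frm is None else frm); w=np.radians(yaw)
    return np.array([np.cos(w)*d[0]+np.sin(w)*d[1],np.sin(w)*d[0]-np.cos(w)*d[1],-d[2]])*1000
def st():
    s=r.get_state(); print("t",round(s["time_s"],2),"tcp",(s["tcp_pos"]*1000).round(1),"rpy",s["eef_rot"].round(2),"F",s["contact_force"].round(1),"M",s["moment"].round(2),"w",round(s["gripper_width"]*1000,1),"q",s["joints"].round(0))
E
python3 - <<'E'
from h import *
B={"red_new":([254.1,156.1],[289.7,178.5]),"red_in":([202.4,225.6],[182.6,179.6]),"blue_new":([276,126.5],[348.4,178.2]),"blue_in":([242.1,191.1],[234.2,191.4])}
for k,(a,b) in B.items():
    X,e=tri(a,b); print(k,X.round(4),round(e,2),incad(X).round(1), "top@z",ray("top",b,.088 if 'new' in k else .096).round(4))
print("offcut",ray("top",[367,156],.032),"caliper",ray("top",[328,230],.01))
k=(cad(65,41,120)); print(k,delta(k,167.7),np.degrees(np.load("caddy.npy")[2]))
st()
E
```

```text
red_new [ 0.5361 -0.0992  0.0859] 0.27 [  61.8 -218.8   85.9] top@z [ 0.5366 -0.0986  0.088 ]
red_in [0.533  0.2048 0.0948] 0.49 [-5.9 77.6 94.8] top@z [0.5342 0.2053 0.096 ]
blue_new [ 0.5357 -0.269   0.087 ] 0.42 [  97.6 -384.8   87. ] top@z [ 0.5366 -0.2684  0.088 ]
blue_in [0.4988 0.059  0.0951] 0.41 [ -8.2 -72.1  95.1] top@z [0.4999 0.0595 0.096 ]
offcut [ 0.61145795 -0.34493868  0.032     ] caliper [ 0.38687276 -0.2230244   0.01      ]
[0.59447836 0.15396282 0.12      ] [-141.44519975  815.84915951  106.55285529] -12.289664017991912
t 1.1 tcp [ 282.5 -613.   226.6] rpy [ 180.      0.   -155.26] F [-0.2 -0.7  0.3] M [-0.01 -0.03 -0.04] w 87.5 q [-49.  21.   1.  -0. -70. -17.]
```

```bash
python3 - <<'E'
from h import *
def box(im,n,x0,x1,y0,y1,z,off,sc,col):
    pts=[]
    for a,b in[(x0,y0),(x1,y0),(x1,y1),(x0,y1)]: pts.append(cad(a,b,z))
    q=((proj(n,pts)-off+.5)*sc-.5).round().astype(int); cv2.polylines(im,[q.reshape(-1,1,2)],True,col,1)
a=cv2.imread("pics/s0d.png"); b=cv2.imread("pics/t0d.png")
for im,n,off,sc in[(a,"scene",(164,184),7),(b,"top",(170,144),8.5)]:
    off=np.array(off)
    box(im,n,-31,31,-106,106,32,off,sc,(0,255,0)); box(im,n,-25,25,-100,100,32,off,sc,(0,255,255))
    box(im,n,50,80,-100,100,40,off,sc,(255,0,255)); box(im,n,-25,25,38.5,43.5,58,off,sc,(255,255,0)); box(im,n,42,88,35,47,82,off,sc,(0,0,255))
    cv2.imwrite(f"pics/ov_{n}.png",im)
E
```

```text
(no output)
```

View pics/ov_scene.png

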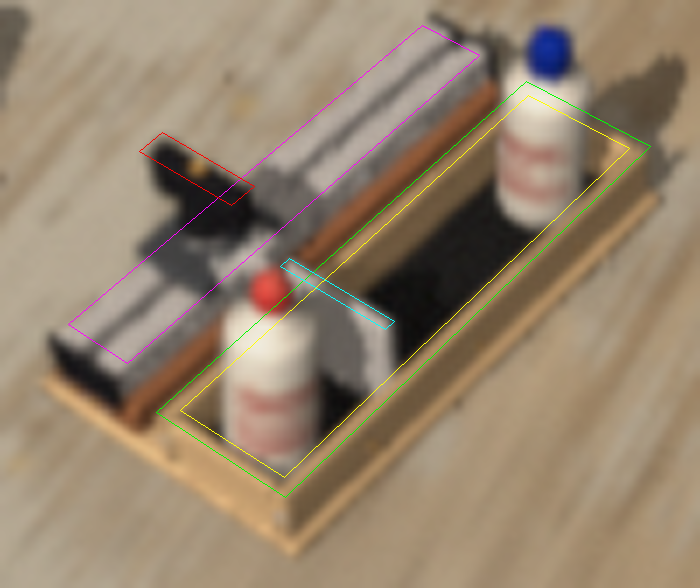

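View pics/ov_top.png

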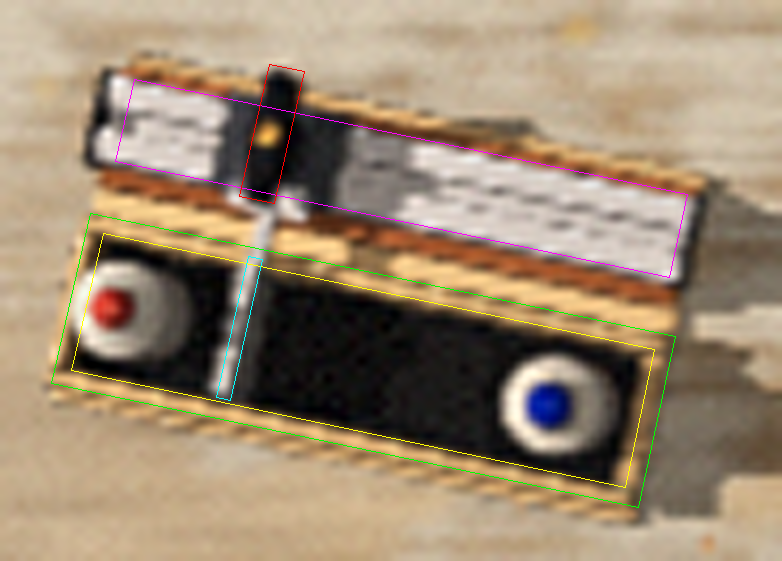

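```bash
python3 -m inch '0 0 0 0 0 0.1077 0.5; 0 0 0 0 0 0.1077 0.5; 0 0 0 0 0 0.1077 0.5; 0 0 0 0 0 0.1077 0.5; 0 0 0 0 0 0.1077 0.5; 0 0 0 0 0 0.1077 0.5; -0.007 0.02 0 0 0 0 0.5; -0.007 0.04 0 0 0 0 0.5; -0.007 0.04 0 0 0 0 0.5; -0.007 0.04 0 0 0 0 0.5; -0.007 0.04 0 0 0 0 0.5; -0.007 0.04 0 0 0 0 0.5; -0.007 0.04 0 0 0 0 0.5; -0.007 0.04 0 0 0 0 0.5; -0.007 0.04 0 0 0 0 0.5; -0.007 0.04 0 0 0 0 0.5; -0.007 0.04 0 0 0 0 0.5; -0.007 0.04 0 0 0 0 0.5; -0.007 0.02 0 0 0 0 0.5; 0 0 0 0 0 0 0.5'
python3 - <<'E'
from h import *
st(); print(delta(cad(65,41,120),167.7))
E
```

```text
time_s: 2.77
tcp_pos: [0.4754, -0.1602, 0.227]
eef_rot: [180.0, 0.1, 167.9]
contact_force: [0.5, -1.0, 0.4]
gripper_width: 0.044
t 2.77 tcp [ 475.4 -160.2  227. ] rpy [1.7997e+02 8.0000e-02 1.6794e+02] F [ 0.5 -1.   0.4] M [-0.1  -0.08 -0.01] w 44.0 q [   4.    4.  -21.   -0.  -65. -106.]
[-49.38223104 332.31890276 106.95991857]
```

```bash
python3 -m inch '-0.0049 0.03 0 0 0 0.004 0.5; -0.0049 0.038 0 0 0 0 0.5; -0.0049 0.038 0 0 0 0 0.5; -0.0049 0.038 0 0 0 0 0.5; -0.0049 0.038 0 0 0 0 0.5; -0.0049 0.038 0 0 0 0 0.5; -0.0049 0.038 0 0 0 0 0.5; -0.0049 0.038 0 0 0 0 0.5; -0.0049 0.026 0 0 0 0 0.5; -0.0049 0.010 0.01 0 0 0 0.5; 0 0 0.03 0 0 0 0.5; 0 0 0.03 0 0 0 0.5; 0 0 0.03 0 0 0 0.5; 0 0 0 0 0 0 0.5; 0 0 0 0 0 0 0.5'
python3 - <<'E'
from h import *
st(); print(delta(cad(65,41,54),167.7))
for n in("scene","top"):
    im=r.capture(n); cv2.imwrite(f"pics/{n}1.png",im[:,:,::-1])
b=cv2.imread("pics/top1.png"); a=cv2.imread("pics/scene1.png")
cv2.imwrite("pics/s1d.png",cv2.resize(a[150:268,134:264],None,fx=5,fy=5,interpolation=cv2.INTER_CUBIC)); cv2.imwrite("pics/t1d.png",cv2.resize(b[134:210,170:262],None,fx=7,fy=7,interpolation=cv2.INTER_CUBIC))
E
```

```text
time_s: 4.02
tcp_pos: [0.5924, 0.1489, 0.1255]
eef_rot: [-179.8, -0.1, 167.5]
contact_force: [0.4, 0.6, 1.9]
gripper_width: 0.0437
t 4.02 tcp [592.4 148.9 125.5] rpy [-1.7984e+02 -1.5000e-01  1.6747e+02] F [0.4 0.6 1.9] M [-0.03 -0.13  0.  ] w 43.7 q [  32.   19.  -15.    0.  -56. -135.]
[-0.96731947  5.35390582 71.45823935]
```

View pics/s1d.png

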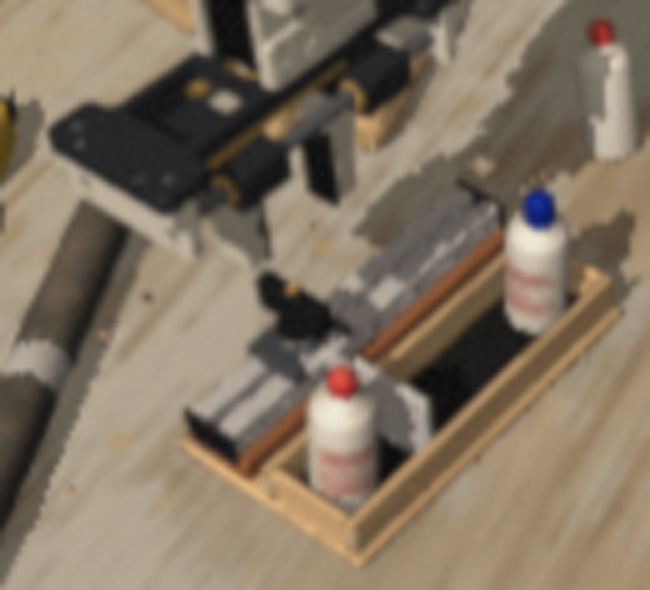

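View pics/t1d.png

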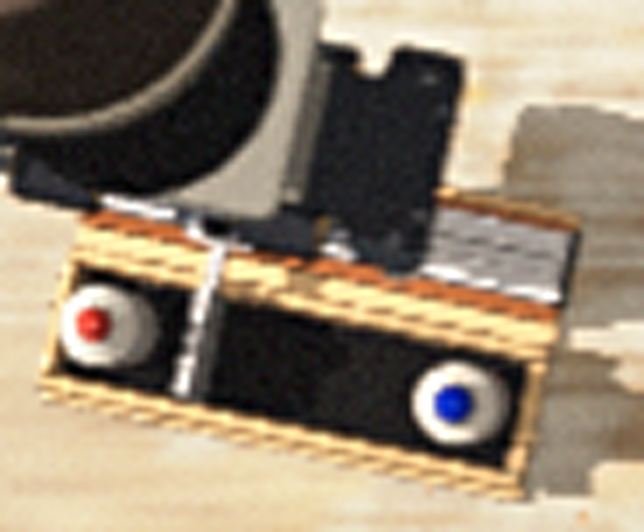

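```bash
python3 -m inch '-0.001 0.0054 0.01 0 0 0 0.5; 0 0 0.02 0 0 0 0.5; 0 0 0.02 0 0 0 0.5; 0 0 0.015 0 0 0 0.5; 0 0 0.0065 0 0 0 0.5; 0 0 0 0 0 0 0.5; 0 0 0 0 0 0 0.5; 0 0 0 0 0 0 0; 0 0 0 0 0 0 0; 0 0 0 0 0 0 0; 0 0 0 0 0 0 0; 0 0 0 0 0 0 0' 20
python3 - <<'E'
from h import *
st(); print(incad(r.get_state()["tcp_pos"]))
E
```

```text
time_s: 5.12
tcp_pos: [0.5953, 0.154, 0.0558]
eef_rot: [-179.9, 0.0, 167.5]
contact_force: [-0.4, -5.0, 3.7]
gripper_width: 0.0206
t 5.12 tcp [595.3 154.   55.8] rpy [-1.799e+02  1.000e-02  1.675e+02] F [-0.4 -5.   3.7] M [-2.2   0.02  0.11] w 20.6 q [  33.   24.  -19.    0.  -47. -135.]
[65.78806276 41.17827054 55.76866632]
```

```bash
python3 -m inch '0 0 0 0 0 0 0; 0 0 0 0 0 0 0; 0 0 0 0 0 0 0; 0 0 0 0 0 0 0' 20
python3 - <<'E'
from h import *
st()
E
```

```text
time_s: 5.45
tcp_pos: [0.5953, 0.154, 0.0558]
eef_rot: [-179.9, 0.0, 167.5]
contact_force: [-1.1, -5.3, 3.5]
gripper_width: 0.0209
t 5.45 tcp [595.3 154.   55.8] rpy [-1.7992e+02  1.0000e-02  1.6749e+02] F [-1.1 -5.3  3.5] M [-2.14  0.04  0.07] w 20.9 q [  33.   24.  -19.    0.  -47. -135.]
```

```bash
python3 - <<'E'
from h import *
im=r.capture("scene"); cv2.imwrite("pics/scene2.png",im[:,:,::-1])
a=cv2.imread("pics/scene2.png")
cv2.imwrite("pics/s2d.png",cv2.resize(a[180:260,150:250],None,fx=7,fy=7,interpolation=cv2.INTER_CUBIC))
print((proj("scene",r.get_state()["tcp_pos"])-[150,180])*7)
b=cv2.imread("pics/scene0.png")
cv2.imwrite("pics/s2e.png",cv2.resize(b[180:260,150:250],None,fx=7,fy=7,interpolation=cv2.INTER_CUBIC))
E
```

```text
[[297.7751368  241.96156874]]
```

View pics/s2d.png

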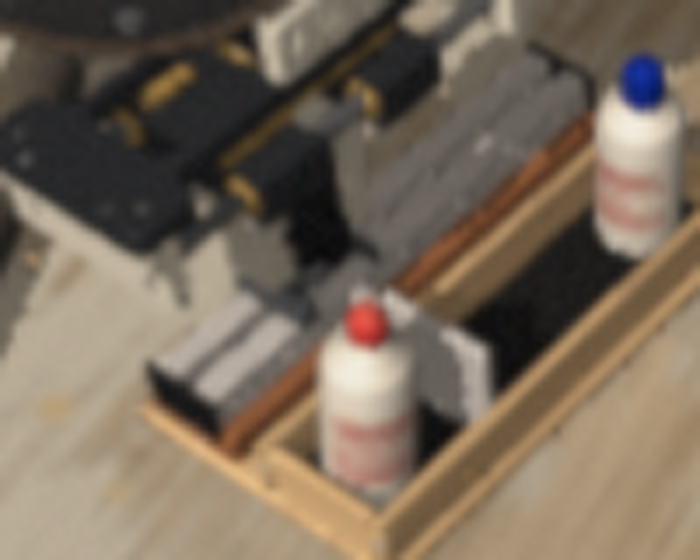

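View pics/s2e.png

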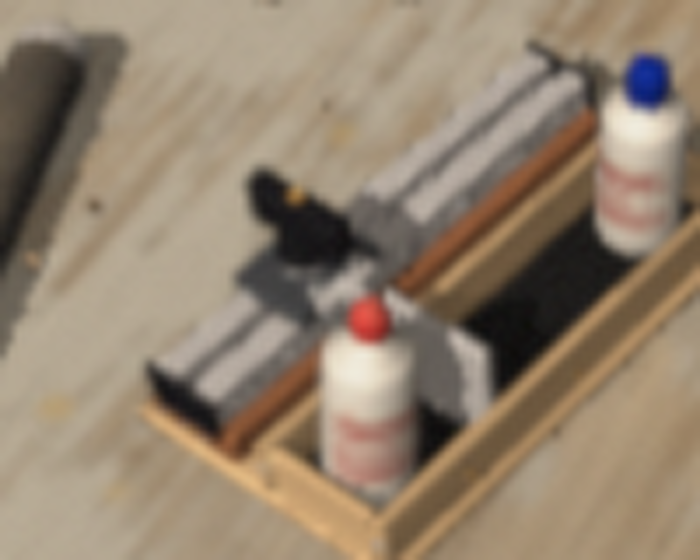

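```bash
python3 -m inch '0 -0.001 0 0 0 0 0; 0 -0.001 0 0 0 0 0; 0 0 0 0 0 0 0; 0 0 0 0 0 0 0' 20
python3 - <<'E'
from h import *
st()
E
```

```text
time_s: 5.83
tcp_pos: [0.5953, 0.1537, 0.0557]
eef_rot: [179.9, 0.1, 167.5]
contact_force: [-1.8, 1.0, 6.1]
gripper_width: 0.0209
t 5.83 tcp [595.3 153.7  55.7] rpy [1.7995e+02 6.0000e-02 1.6751e+02] F [-1.8  1.   6.1] M [0.1  0.46 0.04] w 20.9 q [  33.   24.  -19.    0.  -47. -135.]
```

```bash
python3 -m inch '0 0 0 0 0 0 0.5; 0 0 0 0 0 0 0.5; 0 0 0 0 0 0 0.5; 0 0 -0.004 0 0 0 0.5; 0 0 -0.0025 0 0 0 0.5; 0 0 0 0 0 0 0; 0 0 0 0 0 0 0; 0 0 0 0 0 0 0; 0 0 0 0 0 0 0; 0 0 0 0 0 0 0; 0 0 0 0 0 0 0' 20
python3 - <<'E'
from h import *
st()
E
```

```text
time_s: 6.75
tcp_pos: [0.5955, 0.154, 0.0626]
eef_rot: [179.9, 0.1, 167.5]
contact_force: [-6.5, 10.6, 9.0]
gripper_width: 0.012
t 6.75 tcp [595.5 154.   62.6] rpy [1.7993e+02 7.0000e-02 1.6752e+02] F [-6.5 10.6  9. ] M [3.41 2.67 0.12] w 12.0 q [  33.   23.  -19.    0.  -48. -135.]
```

```bash
python3 -m inch '0 0.0015 0 0 0 0 0; 0 0 0 0 0 0 0; 0 0 0 0 0 -0.06 0; 0 0 0 0 0 -0.1 0; 0 0 0 0 0 -0.1 0; 0 0 0 0 0 -0.1 0; 0 0 0 0 0 0 0; 0 0 0 0 0 0 0' 40
python3 - <<'E'
from h import *
st()
E
```

```text
time_s: 7.42
tcp_pos: [0.5955, 0.1547, 0.0625]
eef_rot: [-180.0, 0.0, -171.8]
contact_force: [-2.0, -0.5, 6.1]
gripper_width: 0.0115
t 7.42 tcp [595.5 154.7  62.5] rpy [-1.7999e+02  4.0000e-02 -1.7181e+02] F [-2.  -0.5  6.1] M [-0.08  0.77  0.21] w 11.5 q [  33.   23.  -19.    0.  -48. -115.]
```

```bash
python3 -m inch '0 0 0 0 0 -0.08 0; 0 0 0 0 0 -0.1 0; 0 0 0 0 0 -0.1 0; 0 0 0 0 0 -0.1 0; 0 0 0 0 0 -0.1 0; 0 0 0 0 0 -0.1 0; 0 0 0 0 0 -0.1 0; 0 0 0 0 0 0 0; 0 0 0 0 0 0 0'
python3 - <<'E'
from h import *
s=r.get_state();st(); y=s["eef_rot"][2]; print("turned",y+180+12.3)
t=s["tcp_pos"]; c=incad(t); print(c); tgt=cad(c[0],0,t[2]*1000); print(delta(tgt,y))
E
```

```text
time_s: 8.17
tcp_pos: [0.5952, 0.155, 0.0624]
eef_rot: [-180.0, 0.0, -132.9]
contact_force: [-2.9, 1.9, 7.3]
gripper_width: 0.0119
t 8.17 tcp [595.2 155.   62.4] rpy [-1.7999e+02  3.0000e-02 -1.3285e+02] F [-2.9  1.9  7.3] M [0.52 1.28 0.15] w 11.9 q [ 33.  23. -19.   0. -48. -76.]
turned 59.44510270572265
[65.51758269 42.19292425 62.39450464]
[ 36.33024914 -21.45590488  -0.        ]
```

```bash
python3 -m inch '0.0023 -0.0013 0 0 0 0 0; 0.0045 -0.0027 0 0 0 0 0; 0.0045 -0.0027 0 0 0 0 0; 0.0045 -0.0027 0 0 0 0 0; 0.0045 -0.0027 0 0 0 0 0; 0.0045 -0.0027 0 0 0 0 0; 0.0045 -0.0027 0 0 0 0 0; 0.0045 -0.0027 0 0 0 0 0; 0.0023 -0.0013 0 0 0 0 0; 0 0 0 0 0 0 0; 0 0 0 0 0 0 0'
python3 - <<'E'
from h import *
s=r.get_state();st(); print(incad(s["tcp_pos"]))
im=r.capture("scene"); cv2.imwrite("pics/scene3.png",im[:,:,::-1])
a=cv2.imread("pics/scene3.png")
cv2.imwrite("pics/s3d.png",cv2.resize(a[180:260,150:250],None,fx=7,fy=7,interpolation=cv2.INTER_CUBIC))
E
```

```text
time_s: 9.08
tcp_pos: [0.586, 0.1133, 0.0624]
eef_rot: [-180.0, -0.0, -132.9]
contact_force: [-4.1, -0.0, 7.7]
gripper_width: 0.0117
t 9.08 tcp [586.  113.3  62.4] rpy [-1.7999e+02 -3.0000e-02 -1.3291e+02] F [-4.1 -0.   7.7] M [-0.02  1.44  0.16] w 11.7 q [ 30.  22. -21.   0. -47. -73.]
[65.39930757 -0.53610953 62.35899837]
```

View pics/s3d.png

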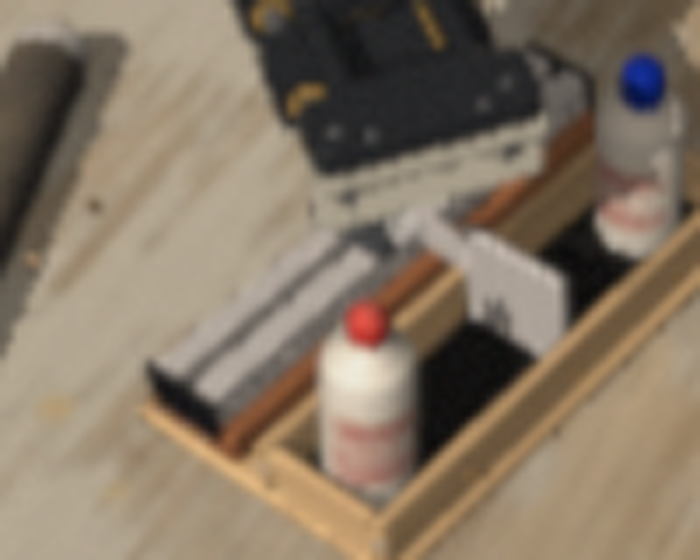

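```bash
python3 -m inch '0 0 0 0 0 0.08 0; 0 0 0 0 0 0.1 0; 0 0 0 0 0 0.1 0; 0 0 0 0 0 0.1 0; 0 0 0 0 0 0.1 0; 0 0 0 0 0 0.1 0; 0 0 0 0 0 0.1 0; 0 0 0 0 0 0.1 0; 0 0 0 0 0 0.1 0; 0 0 0 0 0 0.1 0; 0 0 0 0 0 0.04 0; 0 0 0 0 0 0 0; 0 0 0 0 0 0 0'
python3 - <<'E'
from h import *
s=r.get_state();st(); print(incad(s["tcp_pos"]))
E
```

```text
time_s: 10.22
tcp_pos: [0.5863, 0.113, 0.0626]
eef_rot: [-180.0, 0.0, 168.6]
contact_force: [-3.7, -1.2, 9.4]
gripper_width: 0.0114
t 10.22 tcp [586.3 113.   62.6] rpy [-1.7995e+02  1.0000e-02  1.6863e+02] F [-3.7 -1.2  9.4] M [-0.89  1.09 -0.05] w 11.4 q [  30.   22.  -21.    0.  -47. -131.]
[65.74593582 -0.74404494 62.5583139 ]
```

```bash
python3 -m inch '0 0 0 0 0 0 0.4; 0 0 0 0 0 0 0.4; 0 0 0 0 0 0 0.4; 0 0 -0.02 0 0 0 0.4; 0 0 -0.03 0 0 0 0.4; 0 0 -0.04 0 0 -0.11 0.6; 0 0 -0.04 0 0 -0.12 0.6; 0 0 0 0 0 -0.12 0.6; 0 0 0 0 0 -0.12 0.6; 0 0 0 0 0 -0.12 0.6; 0 0 0 0 0 -0.12 0.6; 0 0 0 0 0 -0.12 0.6; 0 0 0 0 0 -0.12 0.6; 0 0 0 0 0 -0.12 0.6; 0 0 0 0 0 -0.12 0.6; 0 0 0 0 0 -0.12 0.6; 0 0 0 0 0 -0.12 0.6; 0 0 0 0 0 -0.12 0.6; 0 0 0 0 0 -0.04 0.6; 0 0 0 0 0 0 0.6'
python3 - <<'E'
from h import *
s=r.get_state();st(); y=s["eef_rot"][2]
print(delta([.5363,-.0990,.13],y))
for n in("scene",):
    im=r.capture(n); cv2.imwrite(f"pics/{n}4.png",im[:,:,::-1])
a=cv2.imread("pics/scene4.png")
cv2.imwrite("pics/s4d.png",cv2.resize(a[130:260,150:280],None,fx=5,fy=4.6,interpolation=cv2.INTER_CUBIC))
E
```

```text
time_s: 11.88
tcp_pos: [0.586, 0.1134, 0.1912]
eef_rot: [180.0, -0.0, -100.2]
contact_force: [-0.6, 0.4, -0.4]
gripper_width: 0.0523
t 11.88 tcp [586.  113.4 191.2] rpy [ 1.7996e+02 -3.0000e-02 -1.0017e+02] F [-0.6  0.4 -0.4] M [0.04 0.13 0.06] w 52.3 q [ 30.  15. -12.  -0. -63. -40.]
[217.84923554  11.46167739  61.22325559]
```

View pics/s4d.png

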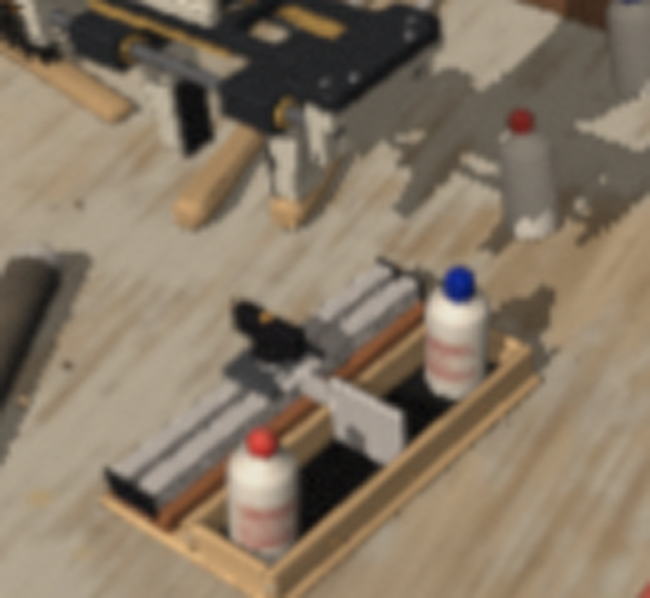

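```bash
python3 -m inch '0 0 0 0 0 0.037 0.6; 0.02 0.0003 0 0 0 0 0.6; 0.033 0.0005 0 0 0 0 0.6; 0.033 0.0005 0 0 0 0 0.6; 0.033 0.0005 0 0 0 0 0.6; 0.033 0.0005 0 0 0 0 0.6; 0.033 0.0005 0 0 0 0 0.6; 0.023 0.0005 0.01 0 0 0 0.6; 0.01 0 0.02 0 0 0 0.6; 0 0 0.03 0 0 0 0.6; 0 0 0 0 0 0 0.6; 0 0 0 0 0 0 0.6'
python3 - <<'E'
from h import *
s=r.get_state();st(); y=s["eef_rot"][2]
print(delta([.5363,-.0990,.033],y))
E
```

```text
time_s: 12.93
tcp_pos: [0.5353, -0.099, 0.1307]
eef_rot: [179.8, -0.1, -102.5]
contact_force: [0.2, -0.1, 0.4]
gripper_width: 0.0528
t 12.93 tcp [535.3 -99.  130.7] rpy [ 1.7981e+02 -9.0000e-02 -1.0249e+02] F [ 0.2 -0.1  0.4] M [ 0.01  0.02 -0.03] w 52.8 q [ 10.  13. -23.   0. -54. -23.]
[-0.20453277 -1.02273388 97.73667353]
```

```bash
python3 -m inch '0 -0.001 0.02 0 0 0 0.6; 0 0 0.025 0 0 0 0.6; 0 0 0.025 0 0 0 0.6; 0 0 0.02 0 0 0 0.6; 0 0 0.0067 0 0 0 0.6; 0 0 0 0 0 0 0.6; 0 0 0 0 0 0 0; 0 0 0 0 0 0 0; 0 0 0 0 0 0 0; 0 0 0 0 0 0 0; 0 0 0 0 0 0 0' 12
python3 - <<'E'
from h import *
s=r.get_state();st()
E
```

```text
time_s: 13.85
tcp_pos: [0.5379, -0.0988, 0.036]
eef_rot: [-179.9, 0.0, -102.4]
contact_force: [-0.9, 0.6, 5.8]
gripper_width: 0.0371
t 13.85 tcp [537.9 -98.8  36. ] rpy [-1.7991e+02  3.0000e-02 -1.0238e+02] F [-0.9  0.6  5.8] M [0.2  0.77 0.04] w 37.1 q [ 10.  20. -29.   0. -41. -23.]
```

```bash
python3 -m inch '0 0 0 0 0 0 0; 0 0 0 0 0 0 0; 0 0 0 0 0 0 0; 0 0 0 0 0 0 0' 12
python3 - <<'E'
from h import *
s=r.get_state();st()
im=r.capture("scene"); cv2.imwrite("pics/scene5.png",im[:,:,::-1])
a=cv2.imread("pics/scene5.png")
cv2.imwrite("pics/s5d.png",cv2.resize(a[100:220,190:320],None,fx=6,fy=5,interpolation=cv2.INTER_CUBIC))
E
```

```text
time_s: 14.18
tcp_pos: [0.537, -0.0989, 0.0355]
eef_rot: [180.0, -0.0, -102.4]
contact_force: [-2.6, 1.9, 7.4]
gripper_width: 0.0358
t 14.18 tcp [537.  -98.9  35.5] rpy [ 1.7999e+02 -1.0000e-02 -1.0240e+02] F [-2.6  1.9  7.4] M [0.33 1.3  0.01] w 35.8 q [ 10.  20. -29.   0. -41. -23.]
```

View pics/s5d.png

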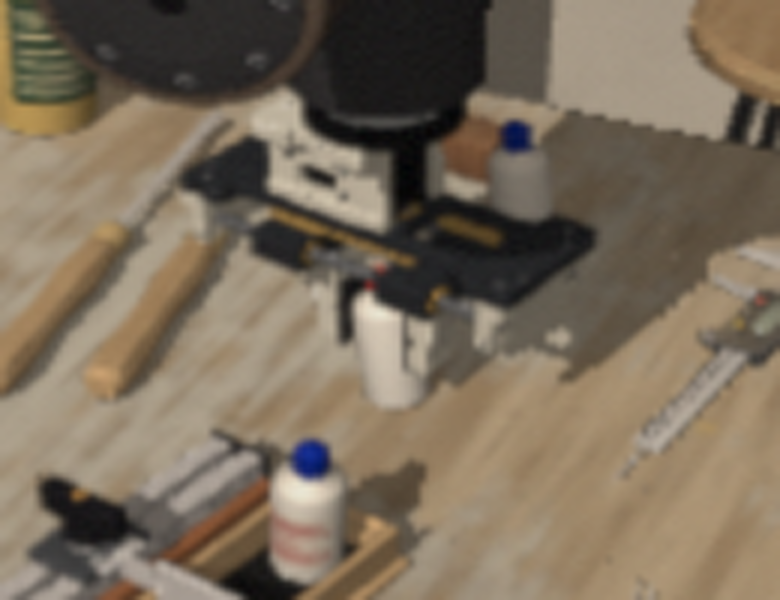

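```bash
python3 -m inch '0 0 -0.001 0 0 0 0; 0 0 0 0 0 0 0; 0 0 0 0 0 0 0; 0 0 0 0 0 0 0; 0 0 0 0 0 0 0' 20
python3 - <<'E'
from h import *
s=r.get_state();st()
E
```

```text
time_s: 14.65
tcp_pos: [0.5376, -0.0987, 0.036]
eef_rot: [-180.0, 0.0, -102.4]
contact_force: [-0.5, -0.1, 3.4]
gripper_width: 0.0348
t 14.65 tcp [537.6 -98.7  36. ] rpy [-1.7998e+02  1.0000e-02 -1.0238e+02] F [-0.5 -0.1  3.4] M [ 0.24  0.22 -0.03] w 34.8 q [ 10.  20. -29.   0. -41. -23.]
```

```bash
python3 -m inch '0 0 -0.01 0 0 0 0; 0 0 -0.03 0 0 0 0; 0 0 -0.04 0 0 0 0; 0 0 -0.04 0 0 0 0; 0 0 -0.03 0 0 0 0; 0 0 -0.01 0 0 0 0; 0 0 0 0 0 0 0; 0 0 0 0 0 0 0' 25
python3 - <<'E'
from h import *
s=r.get_state();st()
y=s["eef_rot"][2]; print(cad(-3,32,50),delta(cad(-3,32,50),y))
im=r.capture("scene"); cv2.imwrite("pics/scene6.png",im[:,:,::-1])
a=cv2.imread("pics/scene6.png")
cv2.imwrite("pics/s6d.png",cv2.resize(a[60:220,170:320],None,fx=5,fy=3.7,interpolation=cv2.INTER_CUBIC))
E
```

```text
time_s: 15.32
tcp_pos: [0.5372, -0.0987, 0.1964]
eef_rot: [-179.9, 0.1, -102.4]
contact_force: [-0.5, 0.0, -1.2]
gripper_width: 0.0343
t 15.32 tcp [537.2 -98.7 196.4] rpy [-1.7994e+02  5.0000e-02 -1.0240e+02] F [-0.5  0.  -1.2] M [0.08 0.07 0.02] w 34.3 q [ 10.  10. -18.  -0. -62. -23.]
[0.52612097 0.15964315 0.05      ] [-249.92847384   66.28924849  146.41798954]
```

View pics/s6d.png

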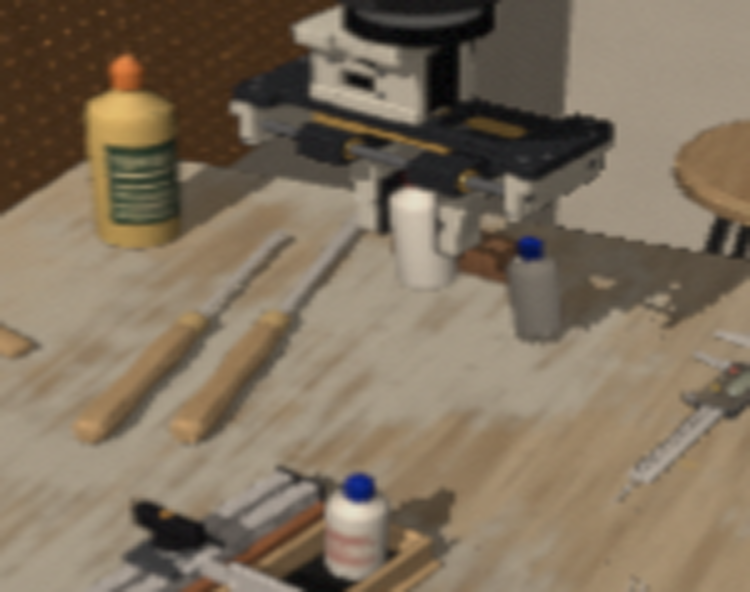

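```bash
python3 -m inch '-0.015 0.004 0 0 0 0 0; -0.029 0.0077 0 0 0 0 0; -0.029 0.0077 0 0 0 0 0; -0.029 0.0077 0 0 0 0 0; -0.029 0.0077 0 0 0 0 0; -0.029 0.0077 0 0 0 0 0; -0.029 0.0077 0 0 0 0 0; -0.029 0.0077 0 0 0 0 0; -0.021 0.0055 0 0 0 0 0; -0.011 0.003 0 0 0 0 0; 0 0 0 0 0 0 0; 0 0 0 0 0 0 0'
python3 - <<'E'
from h import *
s=r.get_state();st()
y=s["eef_rot"][2]; print(incad(s["tcp_pos"]),delta(cad(-3,32,45),y))
for n in("scene","top"):
    im=r.capture(n); cv2.imwrite(f"pics/{n}7.png",im[:,:,::-1])
    print(n,blobs(im,"red"),blobs(im,"blue"))
E
```

```text
time_s: 16.37
tcp_pos: [0.5254, 0.1595, 0.1945]
eef_rot: [179.9, -0.1, -102.3]
contact_force: [0.3, -0.6, -0.9]
gripper_width: 0.0345
t 16.37 tcp [525.4 159.5 194.5] rpy [ 1.7989e+02 -1.2000e-01 -1.0233e+02] F [ 0.3 -0.6 -0.9] M [ 0.01  0.15 -0.01] w 34.5 q [ 37.  10. -18.  -0. -62. -50.]
[ -3.66579079  31.68799542 194.46735482] [ -0.31245522  -0.66557942 149.46735482]
scene [([202.1, 225.9], 22)] [([275.4, 126.3], 7), ([241.6, 191.2], 20)]
top [] [([348.5, 178.5], 20), ([234.3, 191.1], 16)]
```

```bash
python3 -m inch '0 -0.0007 0.02 0 0 0 0; 0 0 0.035 0 0 0 0; 0 0 0.035 0 0 0 0; 0 0 0.02 0 0 0 0; 0 0 0.006 0 0 0 0; 0 0 0 0 0 0 0; 0 0 0 0 0 0 0'
python3 - <<'E'
from h import *
s=r.get_state();st()
y=s["eef_rot"][2]; print(incad(s["tcp_pos"]),delta(cad(-3,32,45),y))
im=r.capture("scene"); cv2.imwrite("pics/scene8.png",im[:,:,::-1])
a=cv2.imread("pics/scene8.png")
cv2.imwrite("pics/s8d.png",cv2.resize(a[160:260,150:250],None,fx=7,fy=6,interpolation=cv2.INTER_CUBIC))
E
```

```text
time_s: 17.05
tcp_pos: [0.5276, 0.1591, 0.0807]
eef_rot: [-180.0, 0.0, -102.4]
contact_force: [-0.3, -0.3, -0.2]
gripper_width: 0.0341
t 17.05 tcp [527.6 159.1  80.7] rpy [-1.7996e+02  1.0000e-02 -1.0241e+02] F [-0.3 -0.3 -0.2] M [ 0.07 -0.02  0.03] w 34.1 q [ 37.  17. -26.   0. -47. -50.]
[-1.49002583 31.79687508 80.73413585] [-0.1998846   1.51040652 35.73413585]
```

View pics/s8d.png

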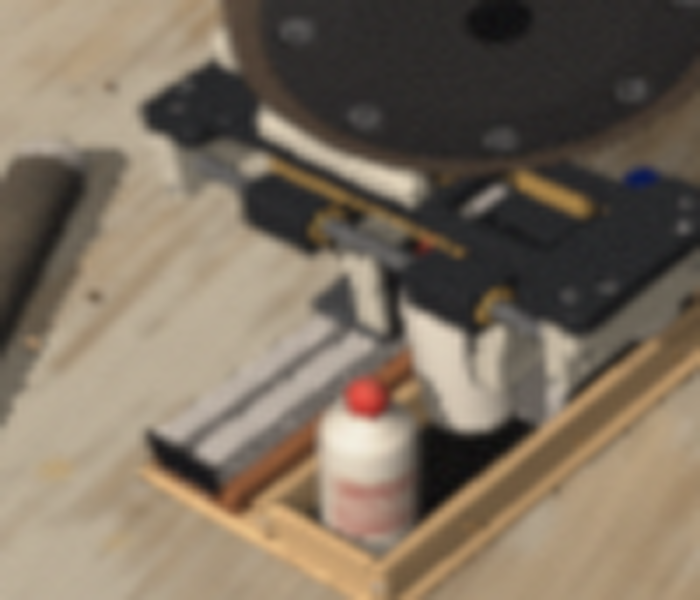

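```bash
python3 -m inch '0 0.0015 0.008 0 0 0 0; 0 0 0.01 0 0 0 0; 0 0 0.008 0 0 0 0; 0 0 0.005 0 0 0 0; 0 0 0.003 0 0 0 0; 0 0 0.0015 0 0 0 0; 0 0 0 0 0 0 0; 0 0 0 0 0 0 0'
python3 - <<'E'
from h import *
s=r.get_state();st()
y=s["eef_rot"][2]; print(incad(s["tcp_pos"]),delta(cad(-3,32,45),y))
E
```

```text
time_s: 17.77
tcp_pos: [0.5255, 0.1599, 0.0444]
eef_rot: [-180.0, 0.0, -102.4]
contact_force: [-0.3, -1.0, -0.4]
gripper_width: 0.0345
t 17.77 tcp [525.5 159.9  44.4] rpy [-179.99    0.   -102.38] F [-0.3 -1.  -0.4] M [-0.01  0.04  0.07] w 34.5 q [ 37.  20. -28.   0. -42. -50.]
[-3.70800567 32.15425329 44.37398492] [ 0.15319175 -0.70823612 -0.62601508]
```

```bash
python3 -m inch '0 0 0.001 0 0 0 0; 0 0 0 0 0 0 0; 0 0 0 0 0 0 0.55; 0 0 0 0 0 0 0.55; 0 0 0 0 0 0 0.55; 0 0 0 0 0 0 0.55; 0 0 0 0 0 0 0.55'
python3 - <<'E'
from h import *
s=r.get_state();st()
E
```

```text
time_s: 18.35
tcp_pos: [0.5253, 0.1597, 0.0433]
eef_rot: [180.0, -0.0, -102.4]
contact_force: [-0.5, 0.3, -0.5]
gripper_width: 0.0479
t 18.35 tcp [525.3 159.7  43.3] rpy [ 1.7999e+02 -1.0000e-02 -1.0239e+02] F [-0.5  0.3 -0.5] M [-0.03  0.08 -0.02] w 47.9 q [ 37.  20. -28.   0. -42. -50.]
```

Rise and head to blue_new, looking once the arm is clear.

```bash
python3 -m inch '0 0 -0.01 0 0 0 0.55; 0 0 -0.03 0 0 0 0.55; 0 0 -0.04 0 0 0 0.55; 0 0 -0.03 0 0 0 0.6; 0 0 -0.02 0 0 0 0.6; 0.02 -0.005 0 0 0 0 0.6; 0.035 -0.009 0 0 0 0 0.6; 0.037 -0.009 0 0 0 0 0.6; 0.037 -0.009 0 0 0 0 0.6; 0.037 -0.009 0 0 0 0 0.6; 0.037 -0.009 0 0 0 0 0.6; 0.037 -0.009 0 0 0 0 0.6; 0.037 -0.009 0 0 0 0 0.6; 0.037 -0.009 0 0 0 0 0.6; 0.037 -0.009 0 0 0 0 0.6; 0.037 -0.009 0 0 0 0 0.6; 0.02 -0.005 0 0 0 0 0.6; 0 0 0 0 0 0 0.6; 0 0 0 0 0 0 0.6'
python3 - <<'E'
from h import *
s=r.get_state();st()
y=s["eef_rot"][2]; print(delta([.536,-.2688,.036],y))
for n in("scene","top"):
    im=r.capture(n); cv2.imwrite(f"pics/{n}9.png",im[:,:,::-1])
    print(n,blobs(im,"red"),blobs(im,"blue"))
a=cv2.imread("pics/scene9.png"); b=cv2.imread("pics/top9.png")
cv2.imwrite("pics/s9d.png",cv2.resize(a[180:260,150:250],None,fx=7,fy=7,interpolation=cv2.INTER_CUBIC))
cv2.imwrite("pics/t9d.png",cv2.resize(b[144:210,170:262],None,fx=7,fy=7,interpolation=cv2.INTER_CUBIC))
E
```

```text
time_s: 19.93
tcp_pos: [0.535, -0.2614, 0.1736]
eef_rot: [180.0, 0.0, -102.5]
contact_force: [0.6, -0.3, 0.1]
gripper_width: 0.0527
t 19.93 tcp [ 535.  -261.4  173.6] rpy [ 179.98    0.   -102.54] F [ 0.6 -0.3  0.1] M [ 0.09  0.12 -0.02] w 52.7 q [ -7.  15. -14.  -0. -61.  -5.]
[  6.95610348  -2.57957016 137.61005772]
scene [([213.6, 213.4], 16), ([202.1, 225.9], 22)] [([275.6, 126.6], 13), ([241.5, 191.5], 20)]
top [([135.2, 179.1], 22), ([183.0, 179.8], 10), ([199.4, 181.6], 13), ([125.2, 192.9], 17)] [([348.1, 177.8], 10), ([234.5, 191.3], 14)]
```

View pics/s9d.png

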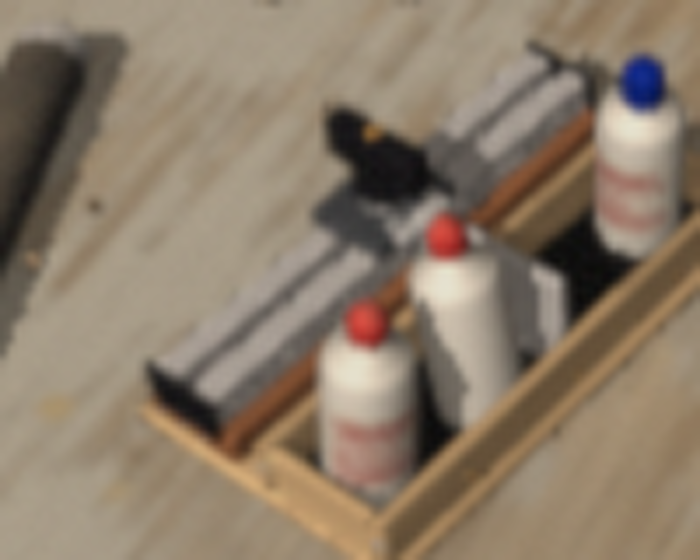

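View pics/t9d.png

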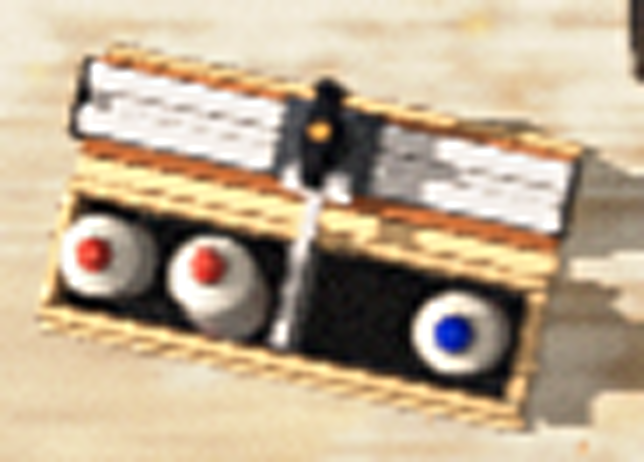

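```bash
python3 - <<'E'
from h import *
X,e=tri([213.6,213.4],[199.4,181.6]); print("red_new cap",X,e,incad(X))
X,e=tri([202.1,225.9],[183.0,179.8]); print("red_in cap",X,e,incad(X))
X,e=tri([241.5,191.5],[234.5,191.3]); print("blue_in cap",X,e,incad(X))
T=lambda x,y:(170+(x+.5)/7-.5,144+(y+.5)/7-.5)
S=lambda x,y:(150+(x+.5)/7-.5,180+(y+.5)/7-.5)
X,e=tri(S(372,130),T(319,130)); print("knob yellow",X,e,incad(X))
# bar ends
print([incad(ray("top",T(*q),.082)).round(1) for q in [(327,80),(314,186)]], [incad(ray("top",T(*q),.058)).round(1) for q in [(282,342),(313,197)]])
a=cv2.imread("pics/scene9.png"); b=cv2.imread("pics/top9.png")
A=cv2.resize(a[200:250,190:240],None,fx=12,fy=12,interpolation=cv2.INTER_CUBIC)
for p in [(-3,32),(-8,32),(-8,20)]:
    pass
cv2.imwrite("pics/s9e.png",A)
cv2.imwrite("pics/t9e.png",cv2.resize(b[165:200,170:220],None,fx=15,fy=15,interpolation=cv2.INTER_CUBIC))
E
```

```text
red_new cap [0.52804154 0.15776668 0.09346255] 0.17071655704964428 [-0.72402704 30.57533341 93.46255222]
red_in cap [0.53346019 0.2044266  0.09300556] 0.1882040215865004 [-5.36130169 77.31937892 93.00555534]
blue_in cap [0.50007995 0.058579   0.0927487 ] 0.13645321191000903 [ -6.93233366 -72.29109984  92.74870349]
knob yellow [0.58514014 0.11426427 0.08394924] 0.11522032145560956 [64.32577368  0.22350494 83.94923695]
[array([85.9,  2. , 82. ]), array([41.8, -2.3, 82. ])] [array([-22.3,  -0.5,  58. ]), array([40., -0., 58.])]
```

View pics/s9e.png

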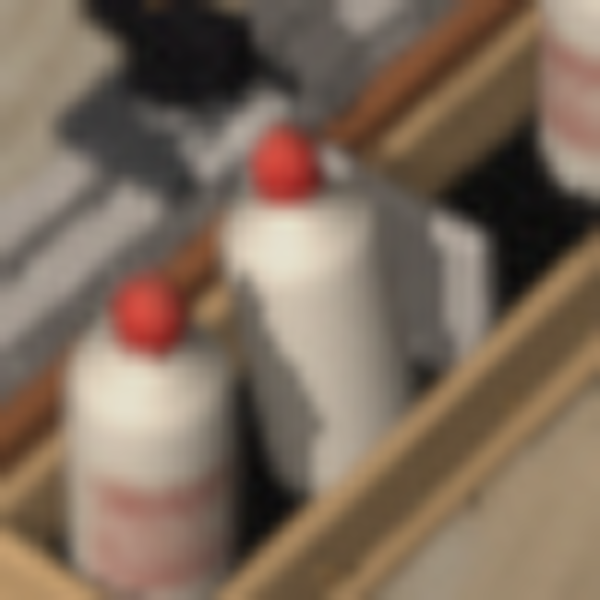

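View pics/t9e.png

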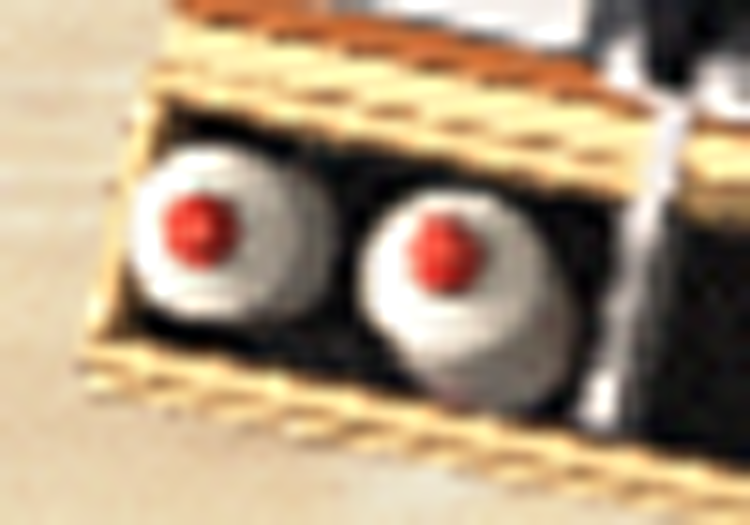

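```bash
python3 -m inch '0.007 -0.0026 0 0 0 0 0.6; 0 0 0 0 0 0 0.6'
python3 - <<'E'
from h import *
for n in("scene","top"):
    im=r.capture(n); cv2.imwrite(f"pics/{n}10.png",im[:,:,::-1])
    print(n,blobs(im,"red"),blobs(im,"blue"))
a=cv2.imread("pics/scene10.png"); b=cv2.imread("pics/top10.png")
# overlay of upright cylinders
def cyl(im,n,x,y,off,sc,col,z0=8):
    off=np.array(off)
    for z in (z0,z0+60):
        q=proj(n,[cad(x+17*np.cos(t),y+17*np.sin(t),z) for t in np.linspace(0,2*np.pi,24)])
        q=((q-off+.5)*sc-.5).round().astype(int); cv2.polylines(im,[q.reshape(-1,1,2)],True,col,1)
    q=((proj(n,[cad(x,y,z0+87)])-off+.5)*sc-.5).round().astype(int)[0]; cv2.circle(im,tuple(int(v) for v in q),3,col,-1)
A=cv2.resize(a[180:250,180:250],None,fx=8,fy=8,interpolation=cv2.INTER_CUBIC)
B=cv2.resize(b[160:205,170:245],None,fx=10,fy=10,interpolation=cv2.INTER_CUBIC)
for im,n,off,sc in[(A,"scene",(180,180),8),(B,"top",(170,160),10)]:
    cyl(im,n,-5.5,77.5,off,sc,(0,255,0)); cyl(im,n,-7,-72.2,off,sc,(255,255,0)); cyl(im,n,-.7,30.6,off,sc,(255,0,255))
cv2.imwrite("pics/s10o.png",A); cv2.imwrite("pics/t10o.png",B)
E
```

```text
time_s: 20.2
tcp_pos: [0.537, -0.2674, 0.1738]
eef_rot: [-180.0, -0.0, -102.3]
contact_force: [0.1, -0.7, 0.6]
gripper_width: 0.0525
scene [([213.5, 213.5], 16), ([202.1, 225.9], 22)] [([275.5, 126.7], 14), ([241.3, 191.4], 22)]
top [([134.2, 177.1], 17), ([182.9, 179.6], 11), ([199.3, 181.5], 14), ([136.0, 186.7], 9), ([125.3, 192.7], 21)] [([348.5, 178.1], 15), ([234.5, 191.3], 14)]
```

View pics/s10o.png

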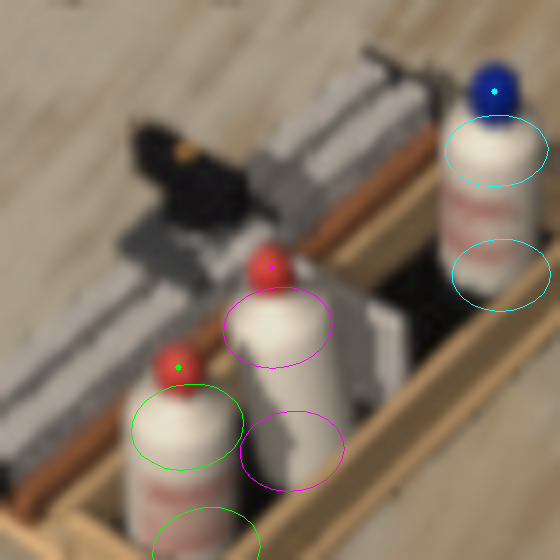

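View pics/t10o.png

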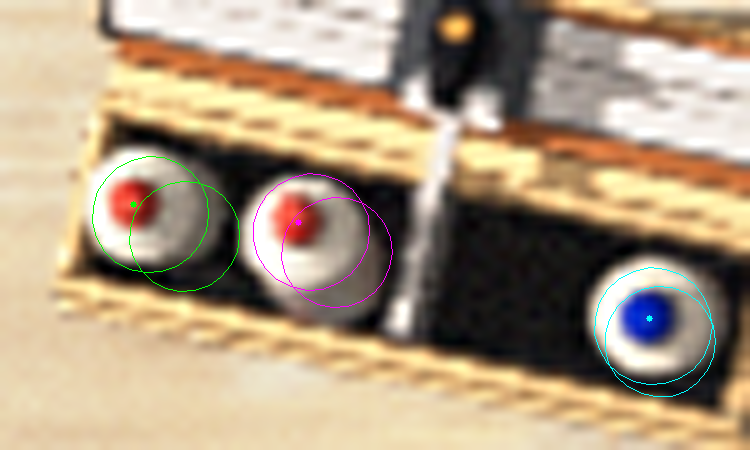

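```bash
python3 - <<'E'
from h import *
a=cv2.imread("pics/scene0.png"); b=cv2.imread("pics/top0.png")
def cyl(im,n,x,y,off,sc,col,z0):
    off=np.array(off)
    for z in (z0,z0+60):
        q=proj(n,[[x+.017*np.cos(t),y+.017*np.sin(t),z/1000] for t in np.linspace(0,2*np.pi,24)])
        q=((q-off+.5)*sc-.5).round().astype(int); cv2.polylines(im,[q.reshape(-1,1,2)],True,col,1)
    q=((proj(n,[[x,y,(z0+87)/1000]])-off+.5)*sc-.5).round().astype(int)[0]; cv2.circle(im,tuple(int(v) for v in q),2,col,-1)
tiles=[]
for (x,y,z0) in [(.5361,-.0992,0),(.5357,-.269,0),(.5334,.2047,8),(.4995,.0589,8)]:
    row=[]
    for im,n in((a,"scene"),(b,"top")):
        c=proj(n,[[x,y,.05]])[0].round().astype(int); off=c-14
        t=cv2.resize(im[off[1]:off[1]+28,off[0]:off[0]+28],None,fx=7,fy=7,interpolation=cv2.INTER_CUBIC); row+=[t.copy()]; cyl(t,n,x,y,off,7,(0,255,0),z0); row+=[t]
    tiles.append(np.hstack(row))
o=np.vstack([np.hstack(tiles[:2]),np.hstack(tiles[2:])]); cv2.imwrite("pics/bot0.png",cv2.resize(np.vstack(tiles),(600,600),interpolation=cv2.INTER_AREA))
E
```

```text
(no output)
```

View pics/bot0.png

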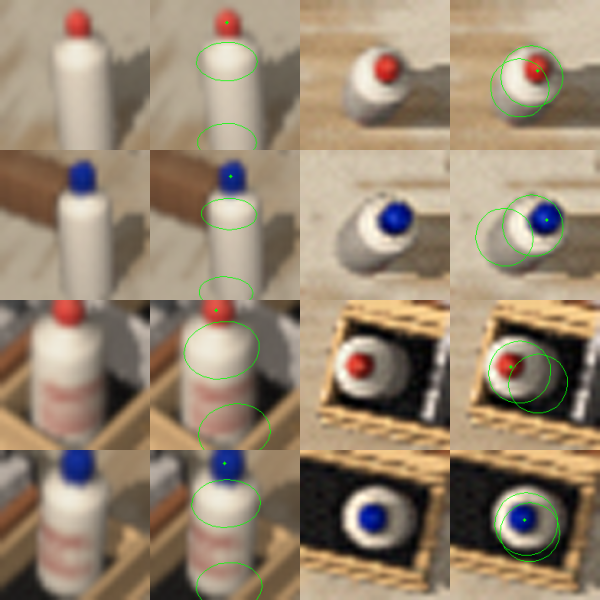

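```bash
python3 -m inch '0.0016 0.0007 0.02 0 0 0 0.6; 0 0 0.035 0 0 0 0.6; 0 0 0.035 0 0 0 0.6; 0 0 0.03 0 0 0 0.6; 0 0 0.014 0 0 0 0.6; 0 0 0.0038 0 0 0 0.6; 0 0 0 0 0 0 0.6; 0 0 0 0 0 0 0; 0 0 0 0 0 0 0; 0 0 0 0 0 0 0; 0 0 0 0 0 0 0; 0 0 0 0 0 0 0; 0 0 0 0 0 0 0; 0 0 0 0 0 0 0; 0 0 0 0 0 0 0' 12
python3 - <<'E'
from h import *
s=r.get_state();st()
E
```

```text
time_s: 21.55
tcp_pos: [0.5354, -0.269, 0.0364]
eef_rot: [-180.0, -0.0, -102.4]
contact_force: [-1.6, 0.8, 7.0]
gripper_width: 0.0344
t 21.55 tcp [ 535.4 -269.    36.4] rpy [-179.98   -0.   -102.38] F [-1.6  0.8  7. ] M [ 0.71  0.93 -0.03] w 34.4 q [ -8.  24. -22.   0. -44.  -4.]
```

```bash
python3 -m inch '0 0 0 0 0 0 0; 0 0 -0.01 0 0 0 0; 0 0 -0.03 0 0 0 0; 0 0 -0.04 0 0 0 0; 0 0 -0.04 0 0 0 0; 0 0 -0.03 0 0 0 0; 0 0 -0.01 0 0 0 0; 0 0 0 0 0 0 0; 0 0 0 0 0 0 0' 25
python3 - <<'E'
from h import *
s=r.get_state();st()
y=s["eef_rot"][2]; print(delta(cad(-3,-29,195),y))
im=r.capture("scene"); cv2.imwrite("pics/scene11.png",im[:,:,::-1])
a=cv2.imread("pics/scene11.png")
cv2.imwrite("pics/s11d.png",cv2.resize(a[60:160,210:350],None,fx=5,fy=5,interpolation=cv2.INTER_CUBIC))
E
```

```text
time_s: 22.3
tcp_pos: [0.5355, -0.2688, 0.1962]
eef_rot: [-179.9, 0.0, -102.4]
contact_force: [-0.7, 0.1, -0.7]
gripper_width: 0.0342
t 22.3 tcp [ 535.5 -268.8  196.2] rpy [-1.7992e+02  3.0000e-02 -1.0240e+02] F [-0.7  0.1 -0.7] M [0.09 0.16 0.05] w 34.2 q [ -8.  15. -12.  -0. -63.  -4.]
[-355.4509799   101.04056139    1.17171527]
```

View pics/s11d.png

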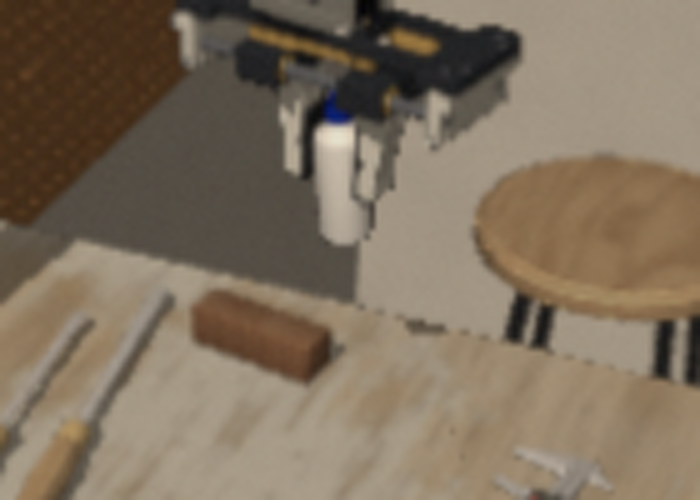

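```bash
python3 -m inch '-0.015 0.005 0 0 0 0 0; -0.03 0.0085 0 0 0 0 0; -0.037 0.0107 0 0 0 0 0; -0.037 0.0107 0 0 0 0 0; -0.037 0.0107 0 0 0 0 0; -0.037 0.0107 0 0 0 0 0; -0.037 0.0107 0 0 0 0 0; -0.037 0.0107 0 0 0 0 0; -0.037 0.0107 0 0 0 0 0; -0.03 0.008 0 0 0 0 0; -0.015 0.003 0 0 0 0 0; -0.008 0 0 0 0 0 0; 0 0 0 0 0 0 0; 0 0 0 0 0 0 0'
python3 - <<'E'
from h import *
s=r.get_state();st()
y=s["eef_rot"][2]; print(incad(s["tcp_pos"]),delta(cad(-1,-29,80),y))
E
```

```text
time_s: 23.52
tcp_pos: [0.5145, 0.1007, 0.1944]
eef_rot: [179.9, -0.1, -102.4]
contact_force: [-0.6, -0.7, 0.3]
gripper_width: 0.0342
t 23.52 tcp [514.5 100.7 194.4] rpy [ 1.7989e+02 -9.0000e-02 -1.0236e+02] F [-0.6 -0.7  0.3] M [-0.04  0.1  -0.02] w 34.2 q [ 33.   8. -21.  -0. -61. -45.]
[ -1.82395236 -28.07055849 194.3702283 ] [  0.92844474  -0.82507537 114.3702283 ]
```

```bash
python3 -m inch '0.001 -0.001 0.02 0 0 0 0; 0 0 0.035 0 0 0 0; 0 0 0.035 0 0 0 0; 0 0 0.02 0 0 0 0; 0 0 0.004 0 0 0 0; 0 0 0 0 0 0 0; 0 0 0 0 0 0 0'
python3 - <<'E'
from h import *
s=r.get_state();st()
y=s["eef_rot"][2]; print(incad(s["tcp_pos"]),delta(cad(-1,-29,45),y))
im=r.capture("scene"); cv2.imwrite("pics/scene12.png",im[:,:,::-1])
a=cv2.imread("pics/scene12.png")
cv2.imwrite("pics/s12d.png",cv2.resize(a[170:260,170:270],None,fx=7,fy=6.5,interpolation=cv2.INTER_CUBIC))
E
```

```text
time_s: 24.1
tcp_pos: [0.5165, 0.0993, 0.0824]
eef_rot: [-180.0, -0.0, -102.4]
contact_force: [0.2, 0.4, 0.3]
gripper_width: 0.0342
t 24.1 tcp [516.5  99.3  82.4] rpy [-179.97   -0.   -102.43] F [0.2 0.4 0.3] M [ 0.03  0.02 -0.02] w 34.2 q [ 32.  15. -29.   0. -46. -45.]
[  0.41409599 -29.01179621  82.38566832] [-8.45146528e-03  1.41411994e+00  3.73856683e+01]
```

View pics/s12d.png

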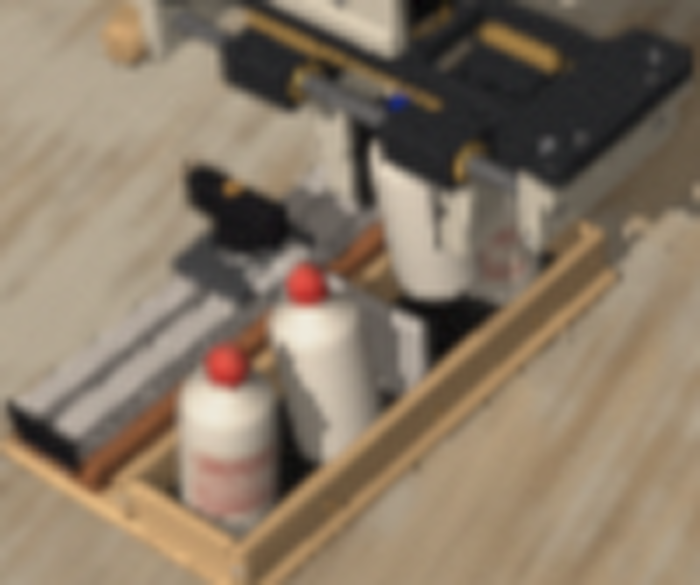

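```bash
python3 -m inch '0 0.0007 0.008 0 0 0 0; 0 0 0.011 0 0 0 0; 0 0 0.009 0 0 0 0; 0 0 0.006 0 0 0 0; 0 0 0.003 0 0 0 0; 0 0 0.0015 0 0 0 0; 0 0 0 0 0 0 0; 0 0 0 0 0 0 0; 0 0 0 0 0 0 0'
python3 - <<'E'
from h import *
s=r.get_state();st(); print(incad(s["tcp_pos"]))
E
```

```text
time_s: 24.9
tcp_pos: [0.5147, 0.1002, 0.044]
eef_rot: [180.0, -0.0, -102.4]
contact_force: [-5.1, 2.0, 10.8]
gripper_width: 0.0339
t 24.9 tcp [514.7 100.2  44. ] rpy [ 179.98   -0.   -102.37] F [-5.1  2.  10.8] M [ 0.64  2.58 -0.03] w 33.9 q [ 32.  18. -31.  -0. -41. -45.]
[ -1.4919806  -28.49122965  44.04870567]
```

```bash
python3 -m inch '0 0 -0.0007 0 0 0 0; 0 0 0 0 0 0 0; 0 0 0 0 0 0 0.5; 0 0 0 0 0 0 0.55; 0 0 0 0 0 0 0.55; 0 0 0 0 0 0 0.55; 0 0 0 0 0 0 0.55; 0 0 0 0 0 0 0.55; 0 0 -0.01 0 0 0 0.55; 0 0 -0.03 0 0 0 0.55; 0 0 -0.04 0 0 0 0.55; 0 0 -0.03 0 0 0 0.6; 0 0 -0.03 0 0 0 0.6; 0.035 0 0 0 0 0 0.6; 0.04 0 0 0 0 0 0.6; 0.04 0 0 0 0 0 0.6; 0.04 0 0 0 0 0 0.6; 0.04 0 0 0 0 0 0.6; 0.04 0 0 0 0 0 0.6; 0.03 0 0 0 0 0 0.6'
python3 - <<'E'
from h import *
st()
for n in("scene","top"):
    im=r.capture(n); cv2.imwrite(f"pics/{n}13.png",im[:,:,::-1])
    print(n,blobs(im,"red"),blobs(im,"blue"))
a=cv2.imread("pics/scene13.png"); b=cv2.imread("pics/top13.png")
cv2.imwrite("pics/s13d.png",cv2.resize(a[170:260,160:260],None,fx=7,fy=6.5,interpolation=cv2.INTER_CUBIC))
cv2.imwrite("pics/t13d.png",cv2.resize(b[144:210,170:262],None,fx=8,fy=8,interpolation=cv2.INTER_CUBIC))
E
```

```text
time_s: 26.57
tcp_pos: [0.4571, -0.1611, 0.1848]
eef_rot: [-179.9, 0.0, -102.4]
contact_force: [-0.7, 0.4, 0.2]
gripper_width: 0.0523
t 26.57 tcp [ 457.1 -161.1  184.8] rpy [-179.94    0.   -102.4 ] F [-0.7  0.4  0.2] M [0.02 0.   0.03] w 52.3 q [  4.   4. -26.   0. -59. -16.]
scene [([213.6, 213.6], 15), ([202.1, 225.9], 22)] [([241.4, 191.4], 21), ([228.2, 199.2], 25)]
top [([130.9, 184.5], 61), ([182.6, 179.6], 13), ([189.8, 249.3], 6)] []
```

View pics/s13d.png

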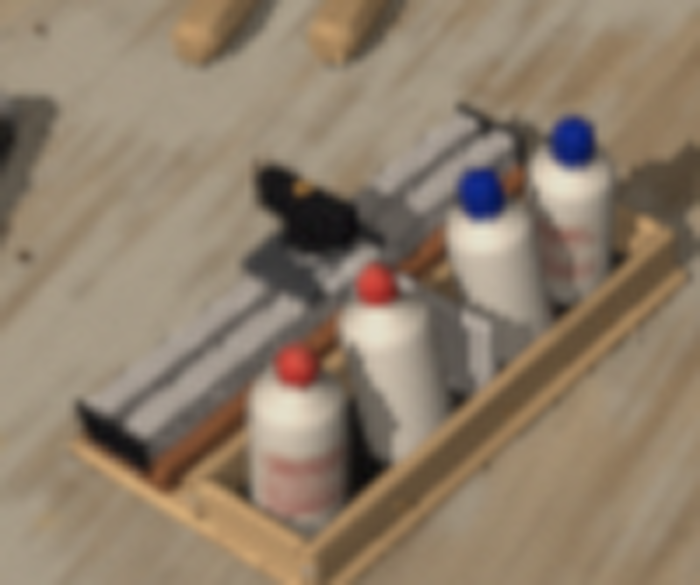

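View pics/t13d.png

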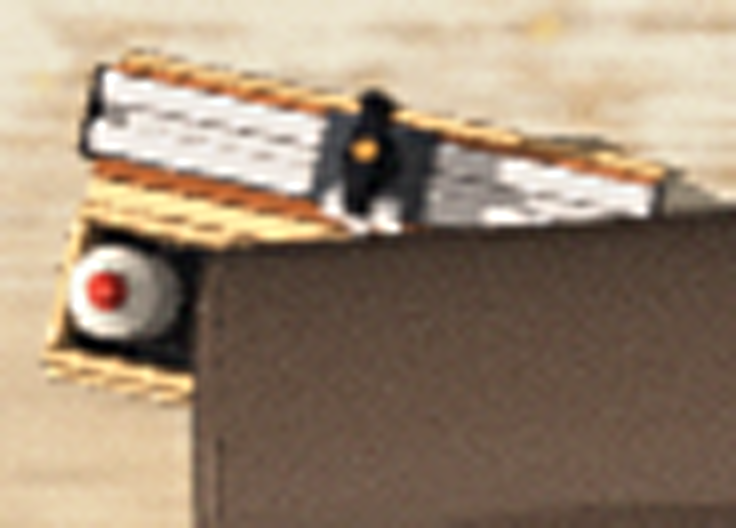

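```bash
python3 -m inch '0.03 0 0 0 0 0 0.6; 0.04 0 0 0 0 0 0.6; 0.04 0 0 0 0 0 0.6; 0.04 0 0 0 0 0 0.6; 0.04 0 0 0 0 0 0.6; 0.04 0 0 0 0 0 0.6; 0.03 0 0 0 0 0 0.6; 0 0 0 0 0 0 0.6'
python3 - <<'E'
from h import *
st()
for n in("scene","top"):
    im=r.capture(n); cv2.imwrite(f"pics/{n}14.png",im[:,:,::-1])
    print(n,blobs(im,"red"),blobs(im,"blue"))
a=cv2.imread("pics/scene14.png"); b=cv2.imread("pics/top14.png"); a0=cv2.imread("pics/scene0.png"); b0=cv2.imread("pics/top0.png")
z=lambda im,x,y,w,h,f: cv2.resize(im[y:y+h,x:x+w],None,fx=f,fy=f,interpolation=cv2.INTER_CUBIC)
cv2.imwrite("pics/s14d.png",z(a,190,185,66,58,11))
cv2.imwrite("pics/t14d.png",z(b,170,150,84,60,9))
c=np.hstack([z(a0,240,147,32,40,11),z(a0,260,117,32,40,11)])
d=np.hstack([z(b0,272,165,32,28,11),z(b0,330,165,32,28,11)])
cv2.imwrite("pics/bench.png",np.vstack([c[:,:704],d[:,:704]])[:,:] if False else c); cv2.imwrite("pics/bencht.png",d)
E
```

```text
time_s: 27.33
tcp_pos: [0.4014, -0.4167, 0.1839]
eef_rot: [180.0, -0.0, -102.6]
contact_force: [1.3, -0.1, -0.4]
gripper_width: 0.0522
t 27.33 tcp [ 401.4 -416.7  183.9] rpy [ 1.7997e+02 -5.0000e-02 -1.0257e+02] F [ 1.3 -0.1 -0.4] M [ 0.08 -0.08 -0.01] w 52.2 q [-27.  13. -15.   0. -61.  14.]
scene [([213.6, 213.6], 15), ([202.1, 225.9], 22)] [([241.3, 191.4], 22), ([228.1, 199.3], 24)]
top [([132.4, 179.8], 72), ([182.6, 179.8], 14), ([117.7, 184.9], 41), ([199.2, 181.5], 13), ([123.7, 191.2], 52), ([204.4, 243.1], 7), ([189.5, 249.0], 8), ([201.7, 249.9], 12)] [([219.9, 185.1], 18), ([234.4, 191.4], 15)]
```

View pics/s14d.png

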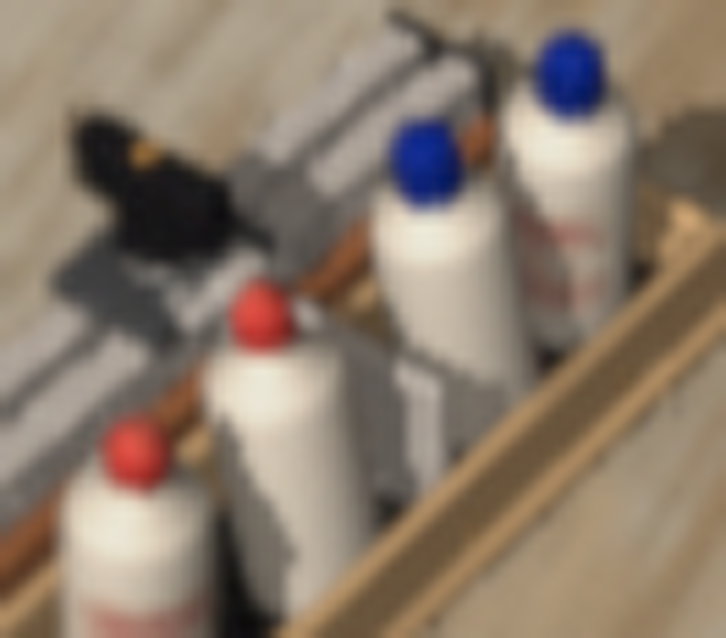

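View pics/t14d.png

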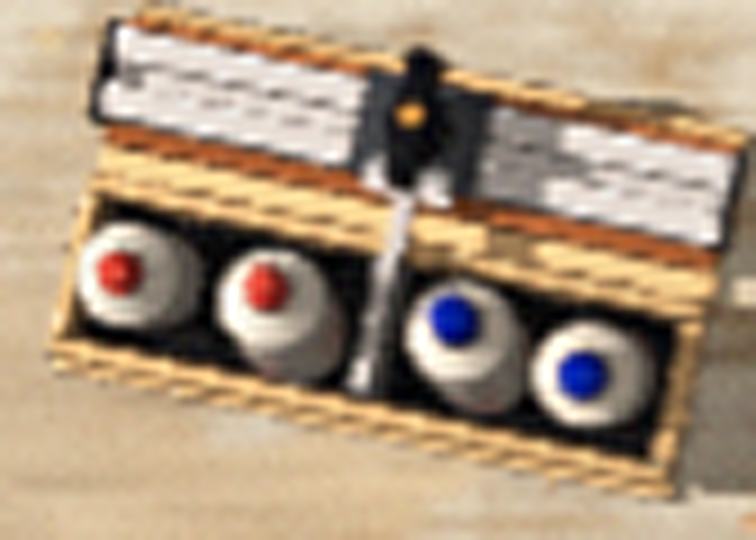

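View pics/bench.png

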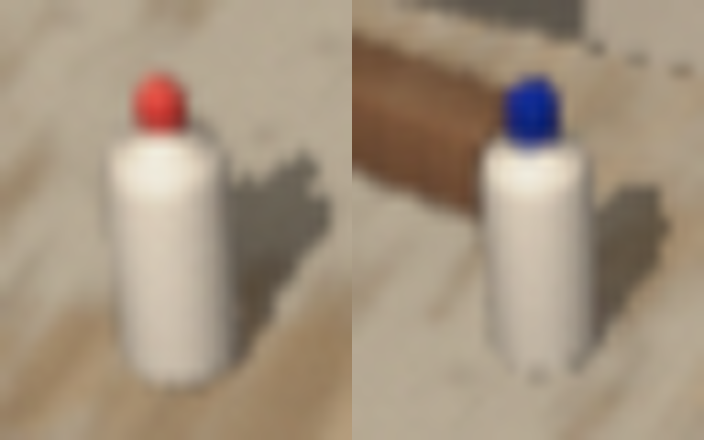

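View pics/bencht.png

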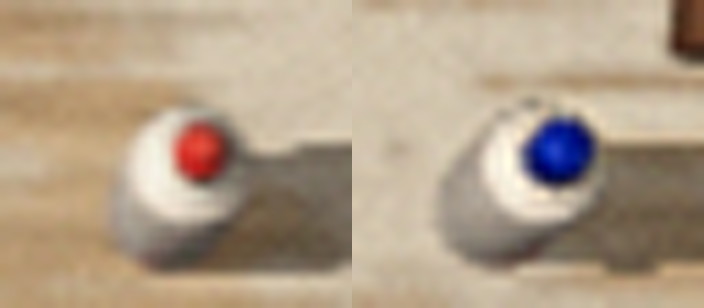

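```bash
python3 - <<'E'
from h import *
def ang(n,b,th,phi):
    b=np.array(b); d=np.array([np.sin(th)*np.cos(phi),np.sin(th)*np.sin(phi),np.cos(th)])
    p=proj(n,[b+d*.06,b+d*.0]); v=p[1]-p[0]; return np.degrees(np.arctan2(v[0],v[1])).round(1)
for nm,b in [("red bench",[.5361,-.0992,0]),("blue bench",[.5357,-.269,0]),("red caddy",[.5255,.1597,.008]),("blue caddy",[.5147,.1002,.008]),("red_in",[.5334,.2047,.008]),("blue_in",[.4995,.0589,.008])]:
    print(nm,"up/back tilts",[ang("scene",b,np.radians(t),0) for t in(-6,-3,0,3,6,9,12)],"left tilts",[ang("scene",b,np.radians(t),np.pi/2) for t in(-6,-3,0,3,6)])
X,e=tri([228.1,199.3],[219.9,185.1]); print("blue_new cap",incad(X),e)
X,e=tri([213.6,213.6],[199.2,181.5]); print("red_new cap",incad(X),e)
E
```

```text
red bench up/back tilts [np.float64(-7.4), np.float64(-3.5), np.float64(0.2), np.float64(3.7), np.float64(7.2), np.float64(10.4), np.float64(13.6)] left tilts [np.float64(-2.9), np.float64(-1.4), np.float64(0.2), np.float64(1.9), np.float64(3.8)]
blue bench up/back tilts [np.float64(-9.7), np.float64(-6.0), np.float64(-2.5), np.float64(0.9), np.float64(4.3), np.float64(7.5), np.float64(10.7)] left tilts [np.float64(-4.9), np.float64(-3.8), np.float64(-2.5), np.float64(-1.2), np.float64(0.3)]
red caddy up/back tilts [np.float64(-1.8), np.float64(2.5), np.float64(6.5), np.float64(10.2), np.float64(13.7), np.float64(17.0), np.float64(20.1)] left tilts [np.float64(1.8), np.float64(4.0), np.float64(6.5), np.float64(9.2), np.float64(12.2)]
blue caddy up/back tilts [np.float64(-4.3), np.float64(-0.1), np.float64(3.9), np.float64(7.7), np.float64(11.3), np.float64(14.6), np.float64(17.8)] left tilts [np.float64(-0.1), np.float64(1.8), np.float64(3.9), np.float64(6.3), np.float64(8.9)]
red_in up/back tilts [np.float64(0.3), np.float64(4.6), np.float64(8.7), np.float64(12.4), np.float64(15.8), np.float64(19.0), np.float64(22.0)] left tilts [np.float64(3.5), np.float64(5.9), np.float64(8.7), np.float64(11.7), np.float64(15.1)]
blue_in up/back tilts [np.float64(-6.2), np.float64(-2.0), np.float64(2.0), np.float64(5.8), np.float64(9.4), np.float64(12.8), np.float64(16.0)] left tilts [np.float64(-1.6), np.float64(0.1), np.float64(2.0), np.float64(4.1), np.float64(6.5)]
blue_new cap [  1.68979446 -28.27118112  93.98313929] 0.10745406970244176
red_new cap [-0.79764403 31.03884889 93.22787615] 0.27120058786317713
```

```bash
python3 - <<'E'
from h import *
im=r.capture("scene"); 
for t in["offcut_c","abrasive_pad","caliper"]: print(t,[([round(float(v)) for v in d["xy"]],round(d["p"],2)) for d in r.recognise(t,"scene")][:2])
print(blobs(im,"red"),blobs(im,"blue")); st()
print(r.close_job())
E
```

```text
offcut_c [([264, 128], 0.71)]
abrasive_pad [([166, 308], 0.93)]
caliper [([314, 164], 0.62)]
[([213.5, 213.5], 16), ([202.1, 225.9], 22)] [([241.3, 191.4], 22), ([228.3, 199.2], 24)]
t 27.63 tcp [ 403.  -411.7  184.2] rpy [-179.97   -0.   -102.3 ] F [-0.4 -0.6  0. ] M [ 0.04  0.07 -0.02] w 52.7 q [-26.  13. -16.  -0. -61.  14.]
the job is handed in; nothing more can be done
None
```

The job is done and handed in at 27.6 s of robot time, with the arm clear of everything. I turned the knob about 59° anticlockwise, slid the divider about 42 mm to the middle of the lane and turned the knob back tight. Then I stood the red-capped bottle in the left bay beside the red one, and the blue-capped bottle in the right bay beside the blue one.

**Last checks that passed**
- **Divider:** the plate stands at about y = 0 (−0.5 to 0 mm) in the caddy.
- **Knob:** its bar lies within about 1° of where it started, so it reads as tight.
- **Bottles:** the new caps are at y = +31 mm (red) and y = −28 mm (blue), at 93–94 mm height. The bottles already in the caddy measured 93 mm. No cap moved between the last pictures.
- **Other things on the bench:** the offcut, sanding pad and caliper are within 1–2 pixels of where they were first seen.

**What disagreed**
- **First knob grip:** it closed on something about 21 mm wide, probably the hub below the bar. I opened, rose 6.5 mm and gripped the 12 mm bar properly.
- **Apparent lean:** both new bottles look tilted back by roughly 5° in the pictures. They already looked tilted back 3–4° on the bench, and the two bottles that were in the caddy from the start look tilted the other way. I took this as the bottles' shape plus measuring error, not a real lean, but I could not confirm it independently.

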